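# Put the bench electrode away in its storage vial

## Robot

A 6-joint arm with a two-finger parallel gripper is mounted at the origin on the work surface. World frame = base frame: x ahead of the robot, y to its left, z up, the work surface at z = 0. Lengths are in m, angles in degrees, forces in N, time in s.
With the tool pointing down it reaches from about 0.4 to 0.825 m from the base axis. Payload 7 kg.
Tool frame: the origin (TCP) lies midway between the tips of the shut fingers; the grasp point (between the pads) lies 19 mm behind it; z points along the fingers, y is the line along which they close (so a half turn about z gives the same grasp; the last joint's range is limited). The gripper opens to 88 mm and grips with 3 to 60 N. Pads are 19 mm wide; open, the fingers measure 130 mm over their backs; the gripper's body (78 mm by 193 mm) begins 47 mm behind the grasp point.
Start: joints at [16.507, 20.546, 0.682, 0, -70.136, -16.507], TCP at [0.675, -0, 0.227] pointing down, gripper open.
Joint ranges: [-176.03, 176.03], [-82.01, 121.73], [-58.28, 71.71], [-173.87, 95.51], [-174.79, -0.11], [-173.66, 173.66]. Speed limits (degrees/s): [136.94, 136.94, 172.46, 180, 180, 180].

## Interface

Orientations are given as [roll, pitch, yaw] about the fixed x, y, z axes, in that order (R = Rz(yaw) Ry(pitch) Rx(roll)).
In Python, from plant import ctrl gives the robot as it stands.
- The arm moves only by the tool arm_command, never from a script. Its argument "steps" is a list of rows, each an object with "translation": the shift along the tool's x, y, z in mm, a list of three; "rotation": the turn, a rotation vector about the tool's x, y, z in units of 5 degrees (1.0 is 5 degrees), a list of three; "claw": the finger opening in mm, from 0 to 87.6. In form: [{"translation": [x, y, z], "rotation": [rx, ry, rz], "claw": claw}, ...]. A call has 1 to 5 rows; each row is the pose to reach, as a shift and turn from the pose commanded when the call began, along the tool's axes at that moment; what a row does not reach only later rows make up. A row lasts 1/10 s, in which the tool goes at most 50 mm and 8.59 degrees, less where a joint would pass 70% of its speed; a pose out of reach is approached as far as the arm can. A call with a gripper value outside its range is refused whole. The fingers move at their own pace and stop on an object; the grip force is fixed at half the most. Time passes only in rows, so rows that repeat a pose let the fingers close. It gives the time, the measured TCP pose, the force, the opening and the grip force at its end, in the units of the state.
- ctrl.get_obs(): the state, without advancing time (a new reading comes with each control period).
- ctrl.snapshot(name): name is "scene" or "side" or "wrist"; returns (picture, depth): 384x512x3 uint8, red, green, blue; 384x512 float32, m along the optical axis (not along the pixel's ray), 0 where there is no reading.
- ctrl.calibration(name): a dict with "vertical_fov" (degrees; the focal length in pixels is half the picture's height over the tangent of half this angle, whatever the lens; pixels are square), "cx", "cy" (the principal point, pixels), "rvec" (rotation vector, rad) and "tvec" (3), from world to camera coordinates, as OpenCV has them; the wrist camera has in their place "hand_eye" (4x4, takes a point from camera to tool coordinates, whose origin is the TCP and whose axes are the flange's). Camera axes: x right, y down, z forward; pixel columns grow to the right and rows downward; lengths in m; the calibration is good to about 2 mm. A picture is of the moment at which its call begins: read the wrist's pose just before it. calibration takes no time and is no camera call.
- ctrl.close_job(): hands the job in; it is judged then, once.
The state is a dict: "clock": time; "joint_pos": joint angles; "qvel": joint speeds; "tau": joint torques, N m; "tool_pos": TCP position; "orientation": TCP orientation; "force": force on the tool from outside, world axes, zero at the start; "moment": the same for the moment, N m; "opening": finger opening in m; "gripper_force": force on a finger pad.
Only numpy, scipy, OpenCV 4.12 (cv2) and the standard library are available. Lean on these libraries where they do the work, as an engineer would, in place of code of your own. Each camera call takes 0.05 s, during which the arm holds its last target. There are 200 camera calls.

## Task

Lift the electrode off its low cradle, lean it head up in the groove of the sloping rest and let go, then take it again by the head, stand it upright and push it down into the narrow storage vial, without forcing it, until its collar sits on the rim. Leave it there, and do not disturb the bottle, beaker and flask.

Things in the scene. Friction and masses are not known exactly. Their poses are not given: they have to be found in the camera images.
- electrode: Rigid cordless electrode, round rod 171 mm long, about 80 g. Own x axis: along the rod, tip to head. Origin: on the axis at the collar's underside (face towards the tip). Towards -x: grey shaft 12 mm across, 100 mm long. Towards +x: white collar 30 mm across, 6 thick, then white head 16 mm across, 65 long. Balances 25 mm below the collar. Starts level in the cradle, head to the robot's right.
- electrode_tip (a point): End of the electrode's shaft (100 mm from the collar's underside).
- electrode_head (a point): Middle of the electrode's head, on the axis, 38.5 mm from the collar's underside: the place to grip (16 mm across). The head is free all round, both in the cradle and in the rest.
- cradle: Low aluminium cradle, fixed, base 120 x 50 x 10 mm with two V notches that carry the shaft, axis 45 mm above the bench; notch edges reach 52 mm high. Origin: centre of its underside; x along the lying rod towards the head. The collar's underside starts about 46 mm from the origin along x.
- rest: Sloping aluminium rest, fixed: base plate 110 x 75 x 12 mm with an open 90-degree V groove rising at 45 degrees along the rest's own x axis (roughly to the robot's right, -y). Groove 80 mm long, mouth 30 mm wide, opening square to the slope, foot plate at its lower end; it carries the shaft, friction holds it. Collar and head stand free above it. Origin: underside of the base, mid-groove.
- rest_tip (a point): Where the tip of the electrode lies when it rests in the groove with its tip against the foot plate: rest frame (-35, 0, 35) mm.
- rest_collar (a point): Where the electrode's origin (collar underside) then lies: rest frame (35.7, 0, 105.7) mm. The rod axis runs from rest_tip through this point.
- vial: Storage vial, the narrower of two clear upright tubes on round grey foot discs (72 mm across, 20 high), fixed to the bench. Rim 140 mm above the bench, 32 mm outside, 24 mm inside, narrowing within 12 mm to a 16 mm bore (24 mm outside). Origin: centre of the underside, z up.
- vial_rim (a point): Centre of the vial's mouth, in the plane of the rim (140 mm above the bench). When the electrode is home its origin lies here, tip 100 mm below.
- cushion (a joint): Sliding rubber cushion inside the vial, m. 0: its top is 30 mm below the rim; grows as it is pushed down, stop at 0.076; starts at 0 to 0.02. Slides stiffly (about 4 N), stays where left, no spring. The electrode's tip meets it and must push it down; with the collar on the rim it reads 0.070. Over 45 N on vial or cushion is forcing.
- widetube: Second clear tube with the same foot and height but 42 to 48 mm wide and no cushion, fixed; not the storage vial. The two tubes may stand either way round. Origin: centre of the underside.
- bottle: White reagent bottle, 64 mm across, 150 mm high, loose bystander. Origin: centre of the underside.
- beaker: Clear beaker, 70 mm across, 85 mm high, loose bystander. Origin: centre of the underside.
- flask: Conical glass flask, 84 mm across, 120 mm high, loose bystander. Origin: centre of the underside.
Mind the look-alikes: they are no part of the job. Leave any green look-alike of the rest alone. Leave any black look-alike of the electrode alone.

How it is judged:
By the outcome, as a careful person would: the job done as asked, in the order asked, and still so for the second after the job is handed in, with the robot touching nothing.
It also fails if it takes over 59 s, if anything falls off the work surface, if the arm or the gripper's body presses on something with over 40 N, if the wrist force passes 120 N, or if a joint passes its speed limit or range.

## Working session

There is one attempt and no reset: what is moved stays moved. The work goes in short steps, Python scripts to look and compute and a tool call to move; the robot and the scene stay as the last step left them, time stands still between calls to the robot, and variables do not carry over. Pictures are saved under pics/ and viewed, at most 10 in all, crops included, and the job is handed in when it is done.

Besides the shell and the picture viewer there is one more tool, called after ">>>" as name(argument=value, ...) on one line, values as JSON. arm_command: Moves the arm, as the interface text tells. Its arguments: {"type":"object","properties":{"steps":{"type":"array"}},"required":["steps"]}

```bash
ls; mkdir -p pics; cat > h.py <<'E'
import numpy as np, cv2
from scipy.spatial.transform import Rotation as R
from plant import ctrl
def snap(n,save=None):
    o=ctrl.get_obs(); p,d=ctrl.snapshot(n)
    if save: cv2.imwrite(f'pics/{save}.png',p[:,:,::-1]); np.savez(f'pics/{save}.npz',d=d,tp=o['tool_pos'],ori=o['orientation'])
    return p,d,o
def K(n):
    c=ctrl.calibration(n); f=192/np.tan(np.radians(c['vertical_fov']/2)); return f,c
def pts(n,d,tp=None,ori=None):
    f,c=K(n); v,u=np.mgrid[0:384,0:512]
    P=np.stack([(u-c['cx'])/f*d,(v-c['cy'])/f*d,d],-1)
    if 'hand_eye' in c:
        H=np.array(c['hand_eye']); T=R.from_euler('xyz',ori,degrees=True).as_matrix()
        return (P@H[:3,:3].T+H[:3,3])@T.T+np.array(tp)
    M=R.from_rotvec(np.ravel(c['rvec'])).as_matrix()
    return (P-np.ravel(c['tvec']))@M
def load(s,n):
    z=np.load(f'pics/{s}.npz'); return pts(n,z['d'],z['tp'],z['ori'])
E
python3 - <<'E'
from h import *
a,_,o=snap('scene','s1'); b,_,_=snap('side','d1')
for n in('scene','side','wrist'): print(n,ctrl.calibration(n))
print(o['tool_pos'],o['orientation'],o['opening'],o['force'])
E
```

```text
pics
scene {'vertical_fov': 55.99132404937502, 'cx': 250.39685581736111, 'cy': 186.64561995392162, 'rvec': array([ 0.78222442,  2.42174816, -1.29313948]), 'tvec': array([ 0.45568   , -0.07585772,  1.21655958])}
side {'vertical_fov': 50.218391540905166, 'cx': 258.48391373214264, 'cy': 192.8568192343525, 'rvec': array([ 2.11314691, -0.88842414,  0.38771872]), 'tvec': array([-0.39493542,  0.33916321,  0.72248169])}
wrist {'vertical_fov': 64.22562828738778, 'cx': 254.56680816476512, 'cy': 188.09585633684878, 'hand_eye': array([[-1.67518918e-04, -9.52317359e-01, -3.05109193e-01,
         8.32607758e-02],
       [ 9.99999584e-01,  1.13920188e-04, -9.04617191e-04,
         2.20914806e-04],
       [ 8.96240751e-04, -3.05109218e-01,  9.52316944e-01,
        -1.57966819e-01],
       [ 0.00000000e+00,  0.00000000e+00,  0.00000000e+00,
         1.00000000e+00]])}
[ 6.74509474e-01 -3.45332716e-05  2.25632193e-01] [ 1.79904513e+02 -1.14369716e-02 -9.00061216e+01] 0.08767113128132557 [-0.77174754 -0.18104724  0.72760823]
```

View pics/s1.png

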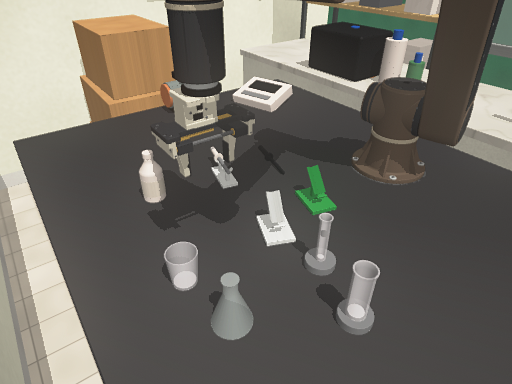

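View pics/d1.png

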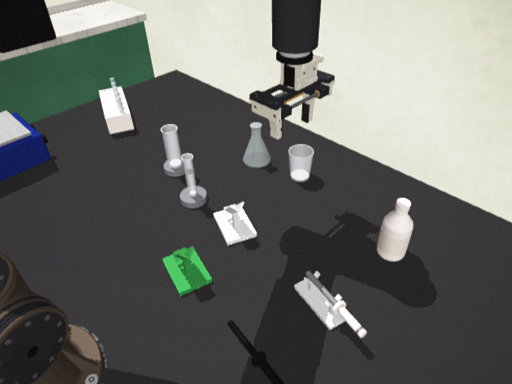

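The scene camera shows the cradle with the white-headed electrode at (222,168), the silver rest at (276,220), and the green look-alike at (316,190). The narrow vial is at (322,243) and the wide tube at (360,300). The bottle is at (152,180), the beaker at (182,265) and the flask at (232,305). In the side picture the electrode lies from (308,275) to (362,332), with the black look-alike at (255,350). The silver rest is at (235,222), the vial at (190,185) and the wide tube at (172,150).

Candidates (side pixels): electrode white (340,307), chosen, versus black (255,350). Rest silver (235,222), chosen, versus green (187,270). Vial narrow (190,185), chosen, versus wide (172,150).

```bash
python3 - <<'E'
from h import *
S=load('s1','scene');D=load('d1','side')
f=lambda P,u,v:np.round(np.nanmedian(P[v-1:v+2,u-1:u+2].reshape(-1,3),0),3)
for n,u,v in [('head',362,332),('collar',341,307),('shaft',315,283),('cradle',318,305),('rest',235,235),('grn',187,280),('vialfoot',190,200),('vialrim',188,156),('widerim',171,128),('bottlecap',403,205),('beaker',300,150),('flask',256,126),('black',258,358)]: print(n,f(D,u,v))
print('scene')
for n,u,v in [('vialfoot',320,265),('rim',326,216),('widefoot',356,322),('rest',275,235),('beaker',182,250),('flask',231,278),('bottle',148,155),('grn',320,205)]: print(n,f(S,u,v))
# slices
for nm,P in(('scene',S),('side',D)):
  m=(P[...,2]>.005)&(P[...,2]<.16)&(P[...,0]>.3)&(P[...,0]<.95)&(abs(P[...,1])<.5)
  q=m.astype(np.uint8);n,l,st,c=cv2.connectedComponentsWithStats(q)
  for i in range(1,n):
    if st[i,4]>60:
      X=P[l==i]; print(nm,c[i].round(),st[i,4],X.min(0).round(3),X.max(0).round(3))
im=cv2.imread('pics/d1.png')
a=cv2.resize(im[255:345,290:380],(390,390),interpolation=2);b=cv2.resize(im[140:255,160:265],(390,390),interpolation=2)
cv2.imwrite('pics/c1.png',np.hstack([a,b]))
E
```

```text
head [ 0.456 -0.365  0.051]
collar [ 0.472 -0.308  0.052]
shaft [ 0.486 -0.235  0.047]
cradle [ 0.471 -0.257  0.01 ]
rest [0.488 0.009 0.011]
grn [ 0.325 -0.017  0.011]
vialfoot [0.486 0.182 0.021]
vialrim [0.518 0.206 0.132]
widerim [0.572 0.354 0.129]
bottlecap [ 0.7   -0.284  0.148]
beaker [0.807 0.081 0.066]
flask [0.751 0.2   0.12 ]
black [ 0.303 -0.255  0.022]
scene
vialfoot [0.523 0.214 0.02 ]
rim [0.499 0.191 0.135]
widefoot [0.573 0.36  0.02 ]
rest [0.534 0.07  0.012]
beaker [0.768 0.033 0.062]
flask [0.752 0.208 0.12 ]
bottle [ 0.709 -0.267  0.146]
grn [0.355 0.046 0.012]
scene [222. 170.] 490 [ 0.449 -0.366  0.005] [ 0.523 -0.187  0.06 ]
scene [271. 160.] 134 [ 0.3   -0.317  0.006] [ 0.326 -0.151  0.029]
scene [152. 178.] 981 [ 0.676 -0.295  0.005] [ 0.739 -0.245  0.151]
scene [315. 193.] 930 [ 0.303 -0.049  0.005] [0.394 0.076 0.101]
scene [275. 221.] 1173 [ 0.466 -0.022  0.005] [0.569 0.107 0.101]
scene [321. 249.] 1102 [0.473 0.163 0.005] [0.544 0.235 0.143]
scene [182. 264.] 1308 [0.748 0.025 0.005] [0.817 0.095 0.087]
scene [359. 298.] 2046 [0.523 0.309 0.006] [0.594 0.38  0.142]
scene [231. 310.] 1811 [0.717 0.178 0.005] [0.796 0.249 0.122]
side [256. 148.] 746 [0.715 0.163 0.005] [0.788 0.235 0.122]
side [181. 167.] 1602 [0.473 0.159 0.005] [0.582 0.375 0.142]
side [300. 161.] 752 [0.749 0.025 0.005] [0.82  0.094 0.087]
side [396. 231.] 1535 [ 0.673 -0.312  0.005] [ 0.728 -0.249  0.151]
side [234. 223.] 1060 [ 0.461 -0.024  0.005] [0.566 0.106 0.102]
side [186. 269.] 1384 [ 0.3   -0.05   0.005] [0.393 0.076 0.101]
side [327. 303.] 1662 [ 0.447 -0.369  0.005] [ 0.511 -0.189  0.061]
side [251. 347.] 458 [ 0.3   -0.319  0.006] [ 0.327 -0.153  0.031]
```

View pics/c1.png

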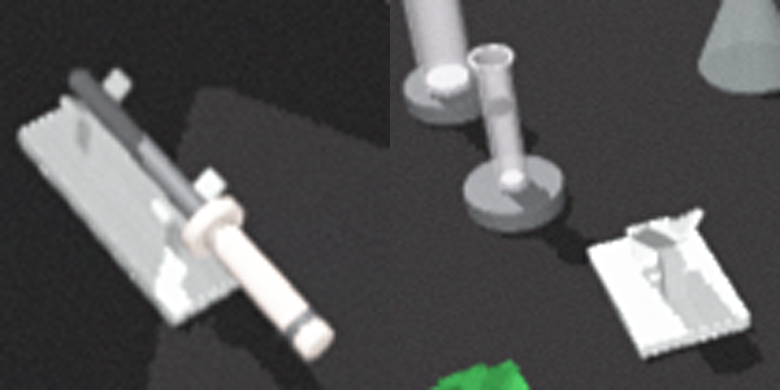

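The crop confirms it: a grey-shafted, white-headed electrode in the cradle, head at lower right, and the narrow vial with a cushion inside. The silver rest is also clear.

```bash
python3 - <<'E'
from h import *
for nm,P in(('scene',load('s1','scene')),('side',load('d1','side'))):
  x,y,z=P[...,0],P[...,1],P[...,2]
  m=(z>.04)&(z<.056)&(y<-.315)&(y>-.37)&(x>.43)&(x<.53); X=P[m]; 
  print(nm,'head',len(X),X.mean(0).round(4))
  ms=(z>.04)&(z<.07)&(y<-.18)&(y>-.38)&(x>.43)&(x<.53); X=P[ms]
  l=cv2.fitLine(X.astype(np.float32),cv2.DIST_HUBER,0,.01,.01).ravel(); print('axis',l.round(4),X.max(0),X.min(0))
  m=(z>.006)&(z<.016)&(x>.45)&(x<.58)&(y>-.04)&(y<.12); X=P[m][:,:2]
  r=cv2.minAreaRect((X*1000).astype(np.float32)); print('rest',r,cv2.boxPoints(r).round(0).tolist())
  # groove surfaces
  m=(z>.03)&(z<.11)&(x>.45)&(x<.58)&(y>-.04)&(y<.12); X=P[m]; print('upper',X.min(0),X.max(0),X.mean(0),'top',X[X[:,2]>.09].mean(0))
  for n,c in(('vial',(.509,.199)),('wide',(.559,.345))):
    d=np.hypot(x-c[0],y-c[1])
    for zz in((.006,.023),(.13,.145)):
      X=P[(d<.045)&(z>zz[0])&(z<zz[1])][:,:2]*1000
      if len(X)>5: print(n,zz,cv2.minEnclosingCircle(X.astype(np.float32)))
E
```

```text
scene head 40 [ 0.465  -0.3426  0.05  ]
axis [ 0.2224  0.9747 -0.0212  0.4801 -0.2768  0.0492] [ 0.50799352 -0.20019051  0.0603552 ] [ 0.44919411 -0.36635802  0.04008186]
rest ((514.61181640625, 43.29998779296875), (111.5477523803711, 74.69300079345703), 67.66236114501953) [[459.0, 6.0], [528.0, -22.0], [570.0, 81.0], [501.0, 109.0]]
upper [0.48475474 0.00380433 0.03064084] [0.53997614 0.08001424 0.10092659] [0.51036358 0.03683078 0.06698007] top [0.50068114 0.013575   0.09457792]
vial (0.006, 0.023) ((508.1439514160156, 198.77427673339844), 36.286048889160156)
vial (0.13, 0.145) ((507.3890380859375, 198.30279541015625), 16.960981369018555)
wide (0.006, 0.023) ((558.1734008789062, 344.5740966796875), 36.090179443359375)
wide (0.13, 0.145) ((556.917236328125, 343.5686950683594), 24.67101287841797)
side head 269 [ 0.4625 -0.343   0.0492]
axis [ 0.237   0.9715  0.0023  0.4775 -0.2807  0.0498] [ 0.5106191  -0.20296846  0.06107949] [ 0.45159125 -0.36852256  0.04009472]
rest ((515.7393798828125, 42.089874267578125), (113.1724853515625, 76.13011932373047), 67.23793029785156) [[459.0, 5.0], [529.0, -25.0], [573.0, 80.0], [503.0, 109.0]]
upper [0.48738607 0.00067231 0.03021564] [0.53988851 0.08191666 0.10186537] [0.50802873 0.03098902 0.06201646] top [0.50025848 0.00915428 0.09496504]
vial (0.006, 0.023) ((509.6065673828125, 196.6935272216797), 37.41001510620117)
vial (0.13, 0.145) ((509.2701416015625, 196.613037109375), 17.234851837158203)
wide (0.006, 0.023) ((554.190185546875, 341.20733642578125), 34.859928131103516)
wide (0.13, 0.145) ((557.966552734375, 343.3918151855469), 25.700605392456055)
```

```bash
cat >> h.py <<'E'
def go(g,yaw,th,o=None):
    """grasp point g (m), yaw of tool x, pitch-up th of tool x -> move in tool axes"""
    o=o or ctrl.get_obs()
    T=R.from_euler('z',yaw,degrees=True)*R.from_euler('x',180,degrees=True)*R.from_euler('y',th,degrees=True)
    p=np.array(g)+.019*T.as_matrix()[:,2]
    C=R.from_euler('xyz',o['orientation'],degrees=True)
    t=C.inv().apply(p-np.array(o['tool_pos']))*1000; r=np.degrees((C.inv()*T).as_rotvec())/5
    print('t',t.round(1),'r',r.round(2),'dist',np.linalg.norm(t).round(),'ang',(np.linalg.norm(r)*5).round(1))
E
python3 -c "
from h import *
go([.466,-.334,.22],-103.3,0)"
```

```text
t [334.  208.5  25.1] r [ 0.02 -0.    2.66] dist 394.0 ang 13.3
```

>>> arm_command(steps=[{"translation": [334, 208, 25], "rotation": [0, 0, 2.66], "claw": 87}, {"translation": [334, 208, 25], "rotation": [0, 0, 2.66], "claw": 87}, {"translation": [334, 208, 25], "rotation": [0, 0, 2.66], "claw": 87}, {"translation": [334, 208, 25], "rotation": [0, 0, 2.66], "claw": 87}, {"translation": [334, 208, 25], "rotation": [0, 0, 2.66], "claw": 87}])

```text
clock: 0.6
tool_pos: [0.5416, -0.2131, 0.2104]
orientation: [180.0, 0.0, -103.3]
force: [0.0, 0.5, -0.2]
opening: 0.0872
gripper_force: 0.0
```

```bash
python3 -c "
from h import *
go([.466,-.334,.22],-103.3,0)"
```

```text
t [135.   45.8   9.4] r [0.   0.   0.01] dist 143.0 ang 0.0
```

>>> arm_command(steps=[{"translation": [135, 46, 9], "rotation": [0, 0, 0], "claw": 87}, {"translation": [135, 46, 9], "rotation": [0, 0, 0], "claw": 87}, {"translation": [135, 46, 9], "rotation": [0, 0, 0], "claw": 87}, {"translation": [135, 46, 9], "rotation": [0, 0, 0], "claw": 87}])

```text
clock: 1.0
tool_pos: [0.464, -0.3357, 0.201]
orientation: [179.9, -0.0, -103.6]
force: [0.6, 1.1, 0.2]
opening: 0.0868
gripper_force: 0.0
```

```bash
python3 - <<'E'
from h import *
p,d,o=snap('wrist','w1'); print(o['tool_pos'],o['orientation'])
P=load('w1','wrist'); x,y,z=P[...,0],P[...,1],P[...,2]
m=(z>.035)&(z<.075)&(y<-.18)&(y>-.4)&(x>.4)&(x<.54); X=P[m]; print(len(X))
l=cv2.fitLine(X[:,:2].astype(np.float32),cv2.DIST_HUBER,0,.01,.01).ravel(); print(l.round(4))
u=np.array([-abs(l[0]),-abs(l[1])]); s=(X[:,:2]-l[2:])@u; w=(X[:,:2]-l[2:])@[-u[1],u[0]]
for a in np.arange(-.15,.15,.006):
  k=(s>=a)&(s<a+.006)
  if k.sum()>3: print(a.round(3),k.sum(),w[k].min().round(4),w[k].max().round(4),X[k,2].max().round(4),(l[2:]+u*a).round(4))
E
```

```text
[ 0.46396038 -0.33565954  0.20098937] [ 1.79890127e+02 -1.21401280e-03 -1.03559417e+02]
2100
[ 0.2339  0.9723  0.4741 -0.303 ]
-0.084 107 -0.0168 0.0169 0.0517 [ 0.4938 -0.2213]
-0.078 45 -0.0052 0.0101 0.0518 [ 0.4924 -0.2271]
-0.072 52 -0.0052 0.0053 0.0526 [ 0.491 -0.233]
-0.066 43 -0.0051 0.0052 0.0519 [ 0.4896 -0.2388]
-0.06 44 -0.0051 0.0051 0.0522 [ 0.4882 -0.2446]
-0.054 50 -0.0051 0.0051 0.0522 [ 0.4868 -0.2505]
-0.048 47 -0.0051 0.0051 0.0521 [ 0.4854 -0.2563]
-0.042 48 -0.0051 0.005 0.0524 [ 0.4839 -0.2621]
-0.036 48 -0.0051 0.005 0.0518 [ 0.4825 -0.268 ]
-0.03 49 -0.0051 0.0049 0.0519 [ 0.4811 -0.2738]
-0.024 105 -0.0172 0.017 0.0521 [ 0.4797 -0.2796]
-0.018 170 -0.0172 0.0169 0.0527 [ 0.4783 -0.2855]
-0.012 98 -0.0171 0.0168 0.0521 [ 0.4769 -0.2913]
-0.006 57 -0.0149 0.0145 0.0608 [ 0.4755 -0.2971]
0.0 234 -0.0149 0.0147 0.0613 [ 0.4741 -0.303 ]
0.006 72 -0.0072 0.0068 0.0535 [ 0.4727 -0.3088]
0.012 79 -0.0072 0.0079 0.0545 [ 0.4713 -0.3146]
0.018 82 -0.0071 0.0079 0.0538 [ 0.4699 -0.3205]
0.024 83 -0.0071 0.0078 0.0542 [ 0.4685 -0.3263]
0.03 82 -0.0071 0.0077 0.0536 [ 0.4671 -0.3321]
0.036 84 -0.0071 0.0077 0.0535 [ 0.4657 -0.338 ]
0.042 84 -0.007 0.0076 0.0547 [ 0.4643 -0.3438]
0.048 87 -0.007 0.0075 0.0546 [ 0.4629 -0.3496]
0.054 92 -0.008 0.0075 0.0542 [ 0.4615 -0.3555]
0.06 94 -0.008 0.0074 0.054 [ 0.4601 -0.3613]
0.066 62 -0.008 0.0073 0.0543 [ 0.4587 -0.3671]
```

View pics/w1.png

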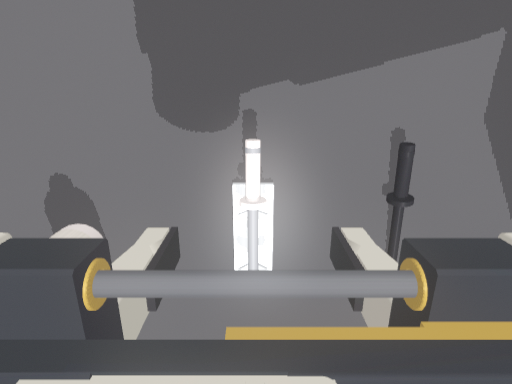

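The wrist view shows the electrode vertical in the frame: head (253,170), collar (253,200), shaft below it. The black look-alike is at (402,180) and is outside the fingers' reach.

```bash
python3 -c "
from h import *
go([.4655,-.339,.046],-103.5,0)"
```

```text
t [  4.5  -1.4 174.2] r [ 0.01  0.   -0.01] dist 174.0 ang 0.1
```

>>> arm_command(steps=[{"translation": [4, -1.4, 50], "rotation": [0, 0, 0], "claw": 60}, {"translation": [4, -1.4, 100], "rotation": [0, 0, 0], "claw": 60}, {"translation": [4, -1.4, 140], "rotation": [0, 0, 0], "claw": 60}, {"translation": [4, -1.4, 164], "rotation": [0, 0, 0], "claw": 60}, {"translation": [4, -1.4, 174], "rotation": [0, 0, 0], "claw": 60}])

```text
clock: 1.55
tool_pos: [0.4665, -0.3355, 0.0248]
orientation: [179.7, 0.0, -103.3]
force: [-0.1, 0.4, 0.8]
opening: 0.0602
gripper_force: 0.0
```

>>> arm_command(steps=[{"translation": [0, 0, 0], "rotation": [0, 0, 0], "claw": 0}, {"translation": [0, 0, 0], "rotation": [0, 0, 0], "claw": 0}, {"translation": [0, 0, 0], "rotation": [0, 0, 0], "claw": 0}, {"translation": [0, 0, 0], "rotation": [0, 0, 0], "claw": 0}, {"translation": [0, 0, 0], "rotation": [0, 0, 0], "claw": 0}])

```text
clock: 2.05
tool_pos: [0.4683, -0.337, 0.0288]
orientation: [-179.9, -0.0, -103.3]
force: [-1.3, -0.8, 0.1]
opening: 0.0257
gripper_force: 0.0
```

>>> arm_command(steps=[{"translation": [0, 0, 0], "rotation": [0, 0, 0], "claw": 0}, {"translation": [0, 0, 0], "rotation": [0, 0, 0], "claw": 0}, {"translation": [0, 0, 0], "rotation": [0, 0, 0], "claw": 0}])

```text
clock: 2.35
tool_pos: [0.4673, -0.3368, 0.0278]
orientation: [180.0, 0.0, -103.3]
force: [-2.3, 0.5, 1.1]
opening: 0.015
gripper_force: 30.0
```

>>> arm_command(steps=[{"translation": [0, 0, -30], "rotation": [0, 0, 0], "claw": 0}, {"translation": [0, 0, -70], "rotation": [0, 0, 0], "claw": 0}, {"translation": [0, 0, -120], "rotation": [0, 0, 0], "claw": 0}, {"translation": [0, 0, -170], "rotation": [0, 0, 0], "claw": 0}, {"translation": [0, 0, -200], "rotation": [0, 0, 0], "claw": 0}])

```text
clock: 2.85
tool_pos: [0.4688, -0.3375, 0.2321]
orientation: [-179.7, -0.1, -103.3]
force: [0.3, -0.9, -1.2]
opening: 0.0147
gripper_force: 29.9
```

```bash
python3 -c "
from h import *
o=ctrl.get_obs();print(o['tool_pos'],o['orientation'],o['opening'],o['gripper_force'],o['force'])
u=np.array([-.385,-.923,0]);n=(np.array([0,0,1])-u)/2**.5
g=np.array([.4908,-.0154,.1329])+n*.06; print(g)
go(g,-112.6,45,o)
go(g+[0,-.1,.1],-112.6,45,o)
"
```

```text
[ 0.46882653 -0.33749387  0.23214545] [-1.79709746e+02 -6.76967699e-02 -1.03279847e+02] 0.014662517609401965 29.936676621437073 [ 0.33827057 -0.91745825 -1.18320347]
[0.50713417 0.02375957 0.17532641]
t [-347.2   48.2   69.6] r [-0.79  8.97  1.74] dist 357.0 ang 45.9
t [-249.8   24.8  -30.2] r [-0.79  8.97  1.74] dist 253.0 ang 45.9
```

>>> arm_command(steps=[{"translation": [-250, 25, -30], "rotation": [-0.79, 8.97, 1.74], "claw": 0}, {"translation": [-250, 25, -30], "rotation": [-0.79, 8.97, 1.74], "claw": 0}, {"translation": [-250, 25, -30], "rotation": [-0.79, 8.97, 1.74], "claw": 0}, {"translation": [-250, 25, -30], "rotation": [-0.79, 8.97, 1.74], "claw": 0}, {"translation": [-250, 25, -30], "rotation": [-0.79, 8.97, 1.74], "claw": 0}])

```text
clock: 3.35
tool_pos: [0.4966, -0.1189, 0.2554]
orientation: [179.2, -37.2, -110.6]
force: [3.0, -1.1, -1.3]
opening: 0.0151
gripper_force: 29.9
```

```bash
python3 -c "
from h import *
o=ctrl.get_obs();print(o['tool_pos'],o['orientation'],o['opening'],o['gripper_force'],o['joint_pos'])
u=np.array([-.385,-.923,0]);n=(np.array([0,0,1])-u)/2**.5
g=np.array([.4908,-.0154,.1329])+n*.06
go(g,-112.6,45,o)
"
```

```text
[ 0.49655491 -0.11886187  0.25541643] [ 179.1684631   -37.19089852 -110.6024248 ] 0.015094127719705 29.93438333272934 [ 26.38873449  14.43837661 -23.66044439  23.91758136 -82.19035914
 -57.05328133]
t [-155.2   40.8    0.3] r [-0.1   1.56  0.31] dist 160.0 ang 8.0
```

>>> arm_command(steps=[{"translation": [-155, 41, 0], "rotation": [-0.1, 1.56, 0.31], "claw": 0}, {"translation": [-155, 41, 0], "rotation": [-0.1, 1.56, 0.31], "claw": 0}, {"translation": [-155, 41, 0], "rotation": [-0.1, 1.56, 0.31], "claw": 0}, {"translation": [-155, 41, 0], "rotation": [-0.1, 1.56, 0.31], "claw": 0}, {"translation": [-155, 41, 0], "rotation": [-0.1, 1.56, 0.31], "claw": 0}])

```text
clock: 3.85
tool_pos: [0.5012, 0.0118, 0.1596]
orientation: [179.4, -44.9, -112.0]
force: [-0.1, -0.4, 0.3]
opening: 0.0148
gripper_force: 29.9
```

```bash
python3 - <<'E'
from h import *
snap('side','d2'); p,d,o=snap('scene','s2'); print(o['tool_pos'],o['orientation'])
a=cv2.imread('pics/d2.png')[120:270,150:350]; b=cv2.imread('pics/s2.png')[90:270,180:370]
cv2.imwrite('pics/c2.png',np.hstack([cv2.resize(a,(400,400*150//200)),cv2.resize(b,(317,300))]))
u=np.array([-.385,-.923,0]);n=(np.array([0,0,1])-u)/2**.5
g=np.array([.4908,-.0154,.1329])
go(g+n*.06,-112.6,45,o); go(g,-112.6,45,o)
# rod measured: grey/white points near expected line
dirr=(u+[0,0,1])/2**.5; lat=np.cross(n,dirr)
gp=np.array(o['tool_pos'])-.019*R.from_euler('xyz',o['orientation'],degrees=True).as_matrix()[:,2]
for s,nm in(('s2','scene'),('d2','side')):
  P=load(s,nm).reshape(-1,3); q=(P-gp); A=np.c_[q@dirr,q@lat,q@n]
  for lo in np.arange(-.16,-.03,.02):
    k=(A[:,0]>lo)&(A[:,0]<lo+.02)&(abs(A[:,1])<.03)&(abs(A[:,2])<.025)
    if k.sum()>3: print(nm,lo.round(3),k.sum(),A[k].min(0).round(4),A[k].max(0).round(4),A[k].mean(0).round(4))
E
```

```text
[0.50120821 0.01069022 0.16065942] [ 179.41686879  -44.8477913  -112.10337374]
t [ 0.2 -0.4 -1.5] r [0.05 0.03 0.07] dist 2.0 ang 0.4
t [ 0.4 -0.7 58.5] r [0.05 0.03 0.07] dist 58.0 ang 0.4
scene -0.14 35 [-0.1361 -0.0099  0.0004] [-0.1205  0.0021  0.0087] [-0.1281 -0.0033  0.004 ]
scene -0.12 46 [-0.1199 -0.0098 -0.0006] [-0.1003  0.0018  0.0098] [-0.1101 -0.0033  0.0039]
scene -0.1 43 [-0.0998 -0.0083 -0.0006] [-0.0806  0.0029  0.0075] [-0.0901 -0.0022  0.0039]
scene -0.08 43 [-0.0796 -0.009  -0.002 ] [-0.0603  0.0026  0.0067] [-0.0702 -0.0024  0.0031]
scene -0.06 44 [-0.0598 -0.0087 -0.0023] [-0.0403  0.0033  0.0069] [-0.05   -0.0021  0.0033]
scene -0.04 53 [-0.0396 -0.0167 -0.0081] [-0.029   0.012   0.0149] [-0.0355 -0.0005  0.0065]
side -0.14 7 [-0.1285 -0.0094 -0.0054] [-0.1221 -0.0028  0.0037] [-0.1263 -0.0073 -0.0019]
side -0.12 11 [-0.1191 -0.0084 -0.006 ] [-0.1    -0.0047  0.0049] [-0.1089 -0.0071 -0.0007]
side -0.04 20 [-0.0375 -0.0068 -0.0156] [-0.025   0.0124  0.0119] [-0.0342  0.005  -0.0073]
```

View pics/c2.png

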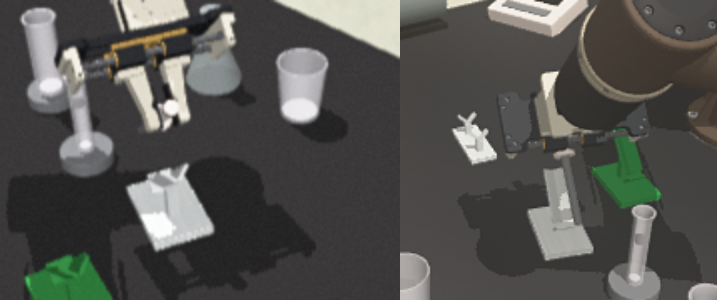

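The left panel (side camera) shows the rod held end-on, with the head at (170,107), above the silver rest at (170,205). The right panel (scene camera) shows the shaft at 45° parallel to the groove, tip at about (575,220). The shaft sits about 3 mm to one side, so I'll correct that and descend.

>>> arm_command(steps=[{"translation": [3, -3, 20], "rotation": [0, 0, 0], "claw": 0}, {"translation": [3, -3, 35], "rotation": [0, 0, 0], "claw": 0}, {"translation": [3, -3, 45], "rotation": [0, 0, 0], "claw": 0}, {"translation": [3, -3, 50], "rotation": [0, 0, 0], "claw": 0}, {"translation": [3, -3, 52], "rotation": [0, 0, 0], "claw": 0}])

```text
clock: 4.45
tool_pos: [0.4888, -0.0272, 0.1267]
orientation: [179.5, -44.8, -112.3]
force: [-0.0, -0.7, -0.1]
opening: 0.015
gripper_force: 29.9
```

```bash
python3 - <<'E'
from h import *
p,d,o=snap('scene','s3'); print(o['tool_pos'],o['orientation'],o['force'],o['moment'])
b=cv2.imread('pics/s3.png')[150:260,225:335]; snap('side','d3'); a=cv2.imread('pics/d3.png')[170:260,190:280]
cv2.imwrite('pics/c3.png',np.hstack([cv2.resize(a,(390,390),interpolation=2),cv2.resize(b,(390,390),interpolation=2)]))
u=np.array([-.385,-.923,0]);n=(np.array([0,0,1])-u)/2**.5
go([.4908,-.0154,.1329],-112.6,45,o)
dirr=(u+[0,0,1])/2**.5; lat=np.cross(n,dirr)
gp=np.array(o['tool_pos'])-.019*R.from_euler('xyz',o['orientation'],degrees=True).as_matrix()[:,2]
P=load('s3','scene').reshape(-1,3); q=(P-gp); A=np.c_[q@dirr,q@lat,q@n]
for lo in np.arange(-.14,-.03,.02):
    k=(A[:,0]>lo)&(A[:,0]<lo+.02)&(abs(A[:,1])<.025)&(abs(A[:,2])<.03)
    H=np.histogram2d(A[k,1],A[k,2],bins=[np.arange(-.025,.026,.005),[-.03,-.015,-.01,-.005,0,.005,.01,.02]])[0]
    print(lo.round(2));print([(round(float(A[k&(A[:,1]>=a)&(A[:,1]<a+.004)][:,2].mean())*1000,1) if (k&(A[:,1]>=a)&(A[:,1]<a+.004)).any() else None) for a in np.arange(-.024,.022,.004)])
E
```

```text
[ 0.48879857 -0.02720601  0.12666901] [ 179.51538846  -44.75283032 -112.30077254] [-0.00828321 -0.65268304 -0.06142052] [ 2.22101573 -0.94960227 -0.03047402]
t [-3.8  2.6  6.4] r [0.05 0.05 0.04] dist 8.0 ang 0.4
-0.14
[-9.1, -8.1, -10.0, -1.0, 1.8, -1.0, -6.0, -10.3, -8.1, -10.1, None, None]
-0.12
[-10.0, -9.6, -11.8, 2.9, 6.3, -5.6, -5.7, -12.9, -8.7, -8.9, None, None]
-0.1
[-9.8, -8.9, -12.3, 4.3, 5.0, -4.1, -5.4, -12.6, -9.2, -10.1, None, None]
-0.08
[-10.1, -9.0, -12.1, 2.0, 4.8, -1.8, -6.8, -12.3, -8.7, -9.2, None, None]
-0.06
[-8.6, -9.3, -11.8, -0.0, 3.8, 1.8, -5.5, -13.1, -8.7, -9.0, None, None]
-0.04
[None, None, 1.9, 6.2, 9.4, 10.7, 7.1, 6.7, 3.6, -0.1, None, None]
```

View pics/c3.png

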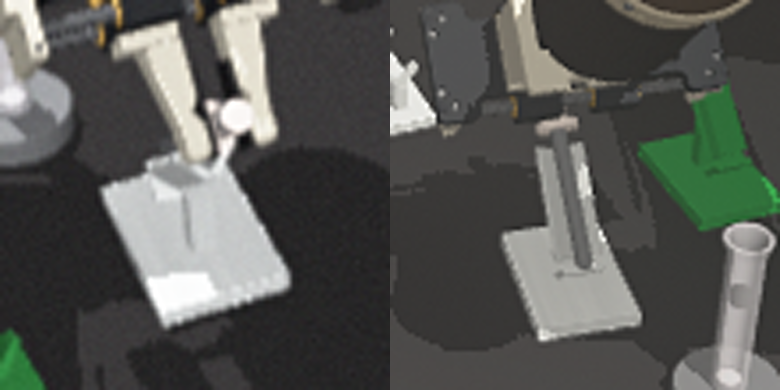

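The left panel shows the head at (235,115) between the fingers, over the groove top at (180,170). The right panel shows the shaft from (560,130) to (583,262), just above and inside the groove mouth. Next I'll check the groove profile numerically.

```bash
python3 - <<'E'
from h import *
u=np.array([-.385,-.923,0]);n=(np.array([0,0,1])-u)/2**.5
dirr=(u+[0,0,1])/2**.5; lat=np.cross(n,dirr)
for s,nm in(('s1','scene'),('d1','side'),('s3','scene')):
  P=load(s,nm).reshape(-1,3); q=P-np.array([.4908,-.0154,.1329]); A=np.c_[q@dirr,q@lat,q@n]*1000
  for lo in(-135,-115,-95,-75,-55):
    k=(A[:,0]>lo)&(A[:,0]<lo+20)&(abs(A[:,1])<24)&(A[:,2]>-25)&(A[:,2]<25)
    print(s,lo,' '.join(f'{a}:{A[j,2].min():.0f}/{np.median(A[j,2]):.0f}/{A[j,2].max():.0f}' for a in range(-24,24,3) if (j:=k&(A[:,1]>=a)&(A[:,1]<a+3)).any()))
E
```

```text
s1 -135 -18:-3/-2/3 -15:-13/-5/4 -12:-7/-6/2 -9:-12/-7/3 -6:-22/-14/2 -3:-17/-13/4 0:-15/-13/5 3:-12/-9/4 6:-9/-7/4 9:-5/-3/4 12:-12/-1/3 15:-3/-3/-1
s1 -115 -21:-3/-3/-3 -18:-6/-2/-1 -15:-7/-3/0 -12:-10/-7/-3 -9:-12/-9/-5 -6:-17/-13/-10 -3:-18/-16/-8 0:-17/-14/-12 3:-12/-11/-10 6:-9/-6/-4 9:-6/-5/-2 12:-5/-2/0 15:-4/-4/-1
s1 -95 -21:-6/-5/-3 -18:-5/-3/2 -15:-8/-4/-1 -12:-10/-8/-2 -9:-14/-10/-6 -6:-15/-13/-10 -3:-18/-16/-14 0:-15/-13/-12 3:-12/-9/-8 6:-9/-7/-6 9:-5/-4/-2 12:-2/-2/1 15:-7/-2/-2
s1 -75 -21:-5/-4/-3 -18:-4/-2/-0 -15:-8/-5/-1 -12:-9/-7/-6 -9:-12/-9/-7 -6:-18/-14/-10 -3:-18/-16/-13 0:-16/-13/-13 3:-13/-11/-8 6:-9/-6/-6 9:-7/-3/-2 12:-5/-2/0 15:-3/-3/-0
s1 -55 -21:-3/-3/-3 -18:-5/-3/-1 -15:-6/-4/-1 -12:-10/-7/-1 -9:-14/-10/-8 -6:-17/-15/-9 -3:-17/-16/-16 0:-15/-13/-11 3:-13/-11/-8 6:-8/-8/-7 9:-5/-4/-2 12:-3/-2/0 15:-5/-4/-3
d1 -135 -18:-4/-4/-4 -15:-19/-9/-1 -12:-19/-11/2 -9:-18/-13/3 -6:-21/-19/-16 -3:-20/-18/-17 6:1/1/1 9:-3/0/3 12:-4/-0/2 15:-1/-1/-1
d1 -115 -18:-5/-4/-2 -15:-8/-7/-6 -12:-10/-10/-9 -9:-24/-13/-12 -6:-21/-17/-15 -3:-20/-20/-20 6:-20/-20/-20 9:-6/-6/-5 1
[... 556 characters left out ...]
-21/12/15 -3:-3/12/13 0:-15/10/14 3:-13/5/13 6:-10/-6/2 9:-5/-2/5 12:-12/-2/3 15:-5/-5/-2
s3 -115 -21:-4/-4/-4 -18:-4/-2/1 -15:-7/-4/-1 -12:-7/-6/-4 -9:8/8/8 -6:9/13/14 -3:-17/12/13 0:-16/9/15 3:-13/7/13 6:-9/-7/-6 9:-7/-4/-2 12:-4/-2/1 15:-6/-2/-0
s3 -95 -21:-7/-5/-3 -18:-4/-2/-1 -15:-8/-4/-1 -12:-9/-7/-3 -6:10/11/13 -3:-16/11/13 0:-16/9/13 3:-14/6/13 6:-10/-6/-4 9:-6/-5/-2 12:-6/-2/-0 15:-6/-2/-1
s3 -75 -21:-5/-4/-3 -18:-5/-2/-1 -15:-6/-4/-1 -12:-10/-7/-2 -6:8/10/12 -3:10/12/13 0:-16/11/13 3:-12/6/12 6:-10/-8/-5 9:-5/-4/-3 12:-5/-1/0 15:-4/-3/0
s3 -55 -21:-3/-3/-3 -18:-5/-2/0 -15:-6/-4/-1 -12:-7/-6/-6 -6:6/8/10 -3:9/11/12 0:-13/11/13 3:-13/7/12 6:-10/-8/6 9:-5/-5/-4 12:-3/-1/-1 15:-4/-4/-3
```

```bash
python3 - <<'E'
from h import *
u=np.array([-.385,-.923,0]);n=(np.array([0,0,1])-u)/2**.5
dirr=(u+[0,0,1])/2**.5; lat=np.cross(n,dirr)
for s,nm in(('s1','scene'),('d1','side'),('s3','scene')):
  P=load(s,nm).reshape(-1,3); q=P-np.array([.4908,-.0154,.1329]); A=np.c_[q@dirr,q@lat,q@n]*1000
  for lo in range(-12,16,3):
    k=(abs(A[:,1])<12)&(A[:,2]>=lo)&(A[:,2]<lo+3)&(A[:,0]>-160)&(A[:,0]<-30)&(P[:,2]>.016)
    print(s,'n',lo,len(A[k]),np.sort(A[k,0]).round()[:14])
  k=(abs(A[:,1])<17)&(A[:,2]>-20)&(A[:,2]<0)&(A[:,0]>-60)&(A[:,0]<-10);print('top',np.sort(A[k,0])[-8:].round())
E
```

```text
s1 n -12 68 [-122. -121. -121. -120. -119. -118. -116. -113. -112. -111. -109. -109.
 -108. -107.]
s1 n -9 76 [-135. -122. -122. -119. -117. -117. -115. -114. -114. -111. -109. -108.
 -107. -106.]
s1 n -6 37 [-135. -123. -120. -119. -119. -117. -117. -114. -112. -112. -112. -111.
 -109. -107.]
s1 n -3 13 [-135. -135. -122. -109.  -97.  -95.  -87.  -79.  -74.  -56.  -54.  -51.
  -51.]
s1 n 0 6 [-134. -134. -133. -133. -132. -132.]
s1 n 3 7 [-134. -133. -133. -133. -132. -131. -131.]
s1 n 6 0 []
s1 n 9 0 []
s1 n 12 0 []
s1 n 15 0 []
top [-45. -45. -45. -44. -44. -43. -43. -43.]
d1 n -12 23 [-130. -130. -124. -117. -103.  -99.  -89.  -83.  -75.  -74.  -72.  -69.
  -67.  -64.]
d1 n -9 13 [-113.  -95.  -87.  -73.  -64.  -58.  -53.  -45.  -44.  -43.  -43.  -42.
  -42.]
d1 n -6 5 [-102.  -77.  -58.  -46.  -45.]
d1 n -3 1 [-129.]
d1 n 0 7 [-137. -134. -134. -133. -133. -130. -130.]
d1 n 3 0 []
d1 n 6 0 []
d1 n 9 0 []
d1 n 12 0 []
d1 n 15 0 []
top [-42. -42. -42. -42. -42. -42. -42. -40.]
s3 n -12 24 [-122. -117. -102. -101.  -96.  -91.  -89.  -84.  -78.  -78.  -73.  -68.
  -65.  -65.]
s3 n -9 39 [-135. -122. -119. -115. -114. -112. -112. -109. -107. -104. -104. -104.
  -99.  -96.]
s3 n -6 35 [-135. -135. -119. -117. -117. -111. -110. -102. -101.  -99.  -99.  -96.
  -94.  -91.]
s3 n -3 8 [-134. -122. -120. -109. -107.  -94.  -81.  -64.]
s3 n 0 10 [-135. -134. -134. -133. -133. -133. -133.  -34.  -34.  -34.]
s3 n 3 8 [-135. -133. -132. -131.  -88.  -76.  -73.  -53.]
s3 n 6 39 [-131. -126. -124. -121. -111. -110. -109. -108. -102.  -99.  -97.  -94.
  -84.  -84.]
s3 n 9 100 [-133. -132. -130. -130. -129. -127. -126. -125. -125. -123. -122. -119.
 -118. -117.]
s3 n 12 51 [-131. -128. -128. -128. -125. -123. -123. -122. -121. -120. -120. -118.
 -118. -116.]
s3 n 15 6 [-34. -33. -33. -33. -32. -31.]
top [-45. -45. -45. -44. -44. -43. -43. -33.]
```

Groove profile: the seated axis is about 9 mm lower and 9 mm further up-slope than my nominal, because the groove is not over the base centre. I'll shift up the slope first, then descend.

>>> arm_command(steps=[{"translation": [8, 0, -1], "rotation": [0, 0, 0], "claw": 0}, {"translation": [8, 0, 0], "rotation": [0, 0, 0], "claw": 0}, {"translation": [8, 0, 6], "rotation": [0, 0, 0], "claw": 0}, {"translation": [8, 0, 10], "rotation": [0, 0, 0], "claw": 0}, {"translation": [8, 0, 12], "rotation": [0, 0, 0], "claw": 0}])

```text
clock: 5.05
tool_pos: [0.4829, -0.0399, 0.1229]
orientation: [179.4, -44.8, -112.2]
force: [0.6, 0.3, -0.6]
opening: 0.0152
gripper_force: 29.9
```

>>> arm_command(steps=[{"translation": [0, 0, 1], "rotation": [0, 0, 0], "claw": 0}, {"translation": [0, 0, 1.5], "rotation": [0, 0, 0], "claw": 0}, {"translation": [0, 0, 2], "rotation": [0, 0, 0], "claw": 0}])

```text
clock: 5.35
tool_pos: [0.4828, -0.0408, 0.122]
orientation: [179.5, -44.8, -112.2]
force: [-0.4, 0.5, 1.7]
opening: 0.015
gripper_force: 29.9
```

>>> arm_command(steps=[{"translation": [0, 0, 0.7], "rotation": [0, 0, 0], "claw": 0}, {"translation": [0, 0, 1], "rotation": [0, 0, 0], "claw": 0}])

```text
clock: 5.55
tool_pos: [0.4826, -0.0414, 0.1214]
orientation: [179.5, -44.8, -112.2]
force: [-1.3, 2.6, 3.0]
opening: 0.0151
gripper_force: 30.0
```

>>> arm_command(steps=[{"translation": [0, 0, 0.7], "rotation": [0, 0, 0], "claw": 0}, {"translation": [0, 0, 1], "rotation": [0, 0, 0], "claw": 0}])

```text
clock: 5.75
tool_pos: [0.4824, -0.042, 0.1206]
orientation: [179.5, -44.8, -112.2]
force: [-1.6, 2.8, 3.2]
opening: 0.0153
gripper_force: 30.0
```

```bash
python3 - <<'E'
from h import *
p,d,o=snap('scene','s4'); print(o['tool_pos'],o['force'],o['moment'])
u=np.array([-.385,-.923,0]);n=(np.array([0,0,1])-u)/2**.5
dirr=(u+[0,0,1])/2**.5; lat=np.cross(n,dirr)
P=load('s4','scene').reshape(-1,3); q=P-np.array([.4908,-.0154,.1329]); A=np.c_[q@dirr,q@lat,q@n]*1000
for lo in(-135,-115,-95,-75,-55):
    k=(A[:,0]>lo)&(A[:,0]<lo+20)&(abs(A[:,1])<24)&(A[:,2]>-25)&(A[:,2]<25)
    print(lo,' '.join(f'{a}:{A[j,2].min():.0f}/{np.median(A[j,2]):.0f}/{A[j,2].max():.0f}' for a in range(-24,24,3) if (j:=k&(A[:,1]>=a)&(A[:,1]<a+3)).any()))
k=(A[:,0]>-60)&(A[:,0]<-10)&(A[:,2]>-1)&(A[:,2]<12)&(abs(A[:,1])<18);print('collar face',np.sort(A[k,0])[:20].round())
E
```

```text
[ 0.48240924 -0.04196876  0.12064431] [-1.5724015   2.83337873  3.16789813] [ 1.90451137 -0.14471271 -0.50116453]
-135 -21:-3/-3/-3 -18:-4/-2/-0 -15:-12/-2/3 -12:-8/-5/3 -9:-1/0/1 -6:-23/1/4 -3:-18/2/5 0:-14/1/6 3:-12/-10/5 6:-7/-3/-1 9:-5/-4/3 12:-10/0/4 15:-5/-4/-2
-115 -21:-4/-4/-4 -18:-3/-2/1 -15:-8/-4/-0 -12:-10/-6/-3 -9:-2/-1/1 -6:-1/2/3 -3:-1/2/4 0:-16/1/5 3:-12/-10/-1 6:-9/-7/-5 9:-7/-5/-4 12:-5/-2/-1 15:-5/-3/-2
-95 -21:-4/-4/-4 -18:-4/-2/-1 -15:-7/-4/-1 -12:-10/-7/-2 -9:-3/-2/-0 -6:-2/-0/2 -3:-1/1/1 0:-15/0/3 3:-14/-8/1 6:-10/-8/-6 9:-6/-5/-4 12:-4/-2/0 15:-5/-4/-3
-75 -21:-5/-4/-3 -18:-4/-2/1 -15:-8/-4/-3 -12:-12/-7/-4 -9:-8/-5/-1 -6:-4/0/1 -3:-4/-0/2 0:-14/-1/0 3:-11/-5/0 6:-9/-7/-4 9:-6/-5/-2 12:-4/-4/-0 15:-2/-2/0
-55 -21:-6/-5/-4 -18:-2/-1/-0 -15:-5/-4/-1 -12:-9/-7/-4 -9:-9/-7/-6 -6:-3/-2/-1 -3:-4/-3/-0 0:-6/-4/-1 3:-12/-6/-1 6:-11/-8/-6 9:-7/-4/-1 12:-2/-2/-1 15:-4/-1/2
collar face [-60. -58. -58. -58. -58. -57. -56. -56. -55. -55. -54. -51. -48. -45.
 -44. -37. -35. -31. -27. -26.]
```

>>> arm_command(steps=[{"translation": [0.5, 0, -1.5], "rotation": [0, 0.3, 0], "claw": 0}, {"translation": [1, 0, -3], "rotation": [0, 0.6, 0], "claw": 0}, {"translation": [1, 0, -3], "rotation": [0, 0.7, 0], "claw": 0}])

```text
clock: 6.1
tool_pos: [0.4829, -0.0406, 0.1232]
orientation: [179.4, -48.5, -112.1]
force: [-1.8, 2.8, 4.6]
opening: 0.0153
gripper_force: 30.0
```

```bash
cat > g.py <<'E'
from h import *
import sys
p,d,o=snap('scene',sys.argv[1]); print(o['tool_pos'],o['orientation'],o['force'],o['moment'])
u=np.array([-.385,-.923,0]);n=(np.array([0,0,1])-u)/2**.5
dirr=(u+[0,0,1])/2**.5; lat=np.cross(n,dirr)
P=load(sys.argv[1],'scene').reshape(-1,3); q=P-np.array([.4908,-.0154,.1329]); A=np.c_[q@dirr,q@lat,q@n]*1000
for lo in range(-135,50,20):
    k=(A[:,0]>lo)&(A[:,0]<lo+20)&(abs(A[:,1])<24)&(A[:,2]>-25)&(A[:,2]<25)
    print(lo,' '.join(f'{a}:{A[j,2].min():.0f}/{np.median(A[j,2]):.0f}/{A[j,2].max():.0f}' for a in range(-24,24,3) if (j:=k&(A[:,1]>=a)&(A[:,1]<a+3)).any()))
E
python3 g.py s5
```

```text
[ 0.48285494 -0.04062062  0.12317038] [ 179.39648097  -48.46911686 -112.10325606] [-1.78683461  2.77714713  4.61692995] [ 1.96655269 -0.19314289 -0.53285634]
-135 -18:-14/-3/0 -15:-8/-3/4 -12:-6/-6/3 -9:-4/-3/2 -6:-20/-1/4 -3:-6/-1/4 0:-15/-2/3 3:-11/-6/7 6:-9/-7/4 9:-3/-2/2 12:-11/-2/1 15:-4/-3/-3
-115 -21:-6/-6/-6 -18:-4/-3/-1 -15:-6/-4/-1 -12:-9/-7/-3 -9:-5/-4/-2 -6:-3/-2/1 -3:-6/-0/4 0:-12/-4/-3 3:-11/-9/-3 6:-9/-7/-5 9:-6/-5/-4 12:-4/-2/-1 15:-5/-2/1
-95 -21:-3/-3/-3 -18:-4/-2/-1 -15:-8/-5/-1 -12:-11/-7/-5 -9:-9/-5/-2 -6:-4/-2/-1 -3:-3/-1/1 0:-13/-2/-0 3:-13/-7/-1 6:-9/-7/-6 9:-7/-4/-1 12:-5/-2/2 15:-8/-4/2
-75 -21:-6/-4/-2 -18:-3/-1/1 -15:-8/-4/0 -12:-9/-6/-2 -9:-10/-7/-6 -6:-4/-2/-1 -3:-3/-1/1 0:-4/-2/1 3:-11/-7/-3 6:-10/-8/-6 9:-7/-6/-4 12:-6/-2/1 15:-4/-4/0
-55 -21:-4/-4/-4 -18:-3/-2/-1 -15:-6/-5/0 -12:-10/-8/-3 -9:-10/-8/-5 -6:-5/-3/-3 -3:-3/-2/-0 0:-4/-3/-0 3:-11/-4/-1 6:-9/-7/-5 9:-4/-2/-1 12:-4/-2/0 15:-6/-5/-4
-35 -15:-10/-1/0 -12:-6/2/5 -9:-7/5/9 -6:-5/-4/6 -3:-4/-1/7 0:-4/-2/7 3:-23/-6/1 6:-19/-1/5 9:-16/-6/-1 12:-8/-4/-2
-15 
5 
25 
45
```

>>> arm_command(steps=[{"translation": [-1, 0, 0.3], "rotation": [0, 0.1, 0], "claw": 0}, {"translation": [-2, 0, 0.3], "rotation": [0, 0.1, 0], "claw": 0}])

```text
clock: 6.35
tool_pos: [0.4828, -0.04, 0.1216]
orientation: [179.4, -48.9, -112.1]
force: [-2.1, 0.9, 5.6]
opening: 0.0154
gripper_force: 30.0
```

>>> arm_command(steps=[{"translation": [-1, 0, 0], "rotation": [0, 0, 0], "claw": 0}, {"translation": [-1.5, 0, 0], "rotation": [0, 0, 0], "claw": 0}])

```text
clock: 6.55
tool_pos: [0.4831, -0.0392, 0.1207]
orientation: [179.4, -48.9, -112.1]
force: [-2.4, 2.4, 6.1]
opening: 0.0148
gripper_force: 30.0
```

>>> arm_command(steps=[{"translation": [0, 0, 0], "rotation": [0, 0, 0], "claw": 22}, {"translation": [0, 0, 0], "rotation": [0, 0, 0], "claw": 30}, {"translation": [0, 0, 0], "rotation": [0, 0, 0], "claw": 45}, {"translation": [0, 0, 0], "rotation": [0, 0, 0], "claw": 60}, {"translation": [0, 0, 0], "rotation": [0, 0, 0], "claw": 60}])

```text
clock: 7.05
tool_pos: [0.4836, -0.0389, 0.1204]
orientation: [179.4, -48.8, -112.1]
force: [0.1, -0.1, -0.2]
opening: 0.0483
gripper_force: 0.0
```

>>> arm_command(steps=[{"translation": [0, 0, -20], "rotation": [0, 0, 0], "claw": 60}, {"translation": [0, 0, -50], "rotation": [0, 0, 0], "claw": 60}, {"translation": [0, 0, -90], "rotation": [0, 0, 0], "claw": 60}, {"translation": [0, 0, -120], "rotation": [0, 0, 0], "claw": 60}, {"translation": [0, 0, -120], "rotation": [0, 0, 0], "claw": 60}])

```text
clock: 7.55
tool_pos: [0.5212, 0.0472, 0.2014]
orientation: [179.7, -48.5, -112.2]
force: [-1.3, -0.3, -0.7]
opening: 0.0598
gripper_force: 0.0
```

```bash
python3 g.py s6; python3 - <<'E'
from h import *
snap('wrist','w6');snap('side','d6')
a=cv2.imread('pics/d6.png')[165:265,185:285]; b=cv2.imread('pics/s6.png')[140:260,215:335]
cv2.imwrite('pics/c6.png',np.hstack([cv2.resize(a,(390,390),interpolation=2),cv2.resize(b,(390,390),interpolation=2)]))
E
```

```text
[0.52116001 0.04715462 0.20137376] [ 179.71647771  -48.54148378 -112.22111541] [-1.2940354  -0.27550641 -0.70842034] [ 2.2932685  -0.9867002  -0.00735655]
-135 -21:-5/-5/-5 -18:-5/-2/3 -15:-12/-4/7 -12:-8/-7/4 -9:-7/-1/1 -6:-23/-2/4 -3:-4/-0/4 0:-14/-2/1 3:-13/-7/2 6:-7/-6/1 9:-8/-2/2 12:-13/-3/-2 15:-3/-2/-2
-115 -21:-3/-3/-3 -18:-6/-2/-0 -15:-10/-6/-3 -12:-10/-6/-4 -9:-6/-3/-3 -6:-5/-2/0 -3:-3/-1/2 0:-12/-3/1 3:-13/-10/-4 6:-11/-7/-5 9:-7/-6/-3 12:-6/-4/0 15:-5/-3/-1
-95 -21:-3/-3/-3 -18:-5/-2/-1 -15:-8/-4/1 -12:-11/-7/-3 -9:-8/-5/-2 -6:-3/-2/0 -3:-2/-1/2 0:-4/-2/-0 3:-13/-9/-4 6:-11/-7/-6 9:-6/-4/-3 12:-5/-2/0 15:-5/-3/-1
-75 -21:-9/-6/-2 -18:-5/-2/-1 -15:-8/-3/-1 -12:-11/-7/-4 -9:-8/-5/-3 -6:-5/-2/0 -3:-5/-3/-0 0:-5/-2/0 3:-11/-8/-2 6:-11/-9/-4 9:-6/-5/-5 12:-8/-2/1 15:-6/-2/1
-55 -21:-5/-4/-3 -18:-4/-2/-0 -15:-6/-4/-1 -12:-9/-7/-6 -9:-8/-7/-5 -6:-4/-3/-1 -3:-5/-3/-2 0:-5/-3/1 3:-11/-5/0 6:-8/-7/-6 9:-5/-4/-2 12:-3/-3/1 15:-4/-3/1
-35 -15:-13/0/1 -12:-12/1/6 -9:-6/4/6 -6:-4/-0/7 -3:-2/2/7 0:-3/0/7 3:-14/-3/8 6:-7/2/5 9:-10/-1/1 12:-9/-4/-1
-15 -9:-3/-3/-3 -6:-3/-3/-3 -3:-2/-0/0 0:-2/-1/1 3:-5/-4/-3 6:-9/-8/-7
5 
25 
45
```

View pics/c6.png

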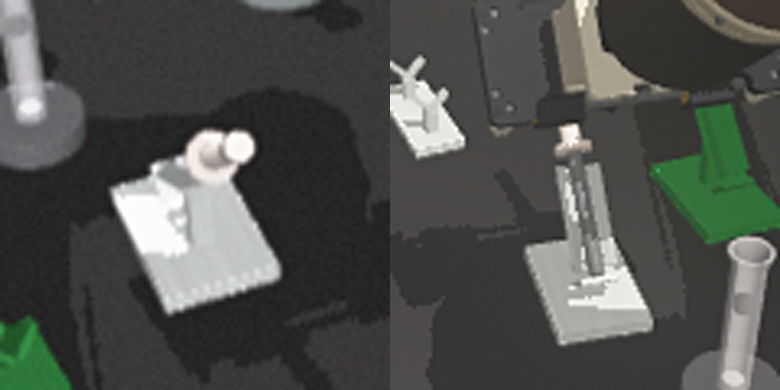

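The left panel (side) shows the electrode seated in the groove, head end at (238,150), gripper clear. The right panel (scene) shows the shaft lying in the V with its tip at the foot plate (595,270). It has been released and is stable, so next I'll measure the head and plan the regrasp.

```bash
python3 - <<'E'
from h import *
u=np.array([-.385,-.923,0]);n=(np.array([0,0,1])-u)/2**.5
dirr=(u+[0,0,1])/2**.5; lat=np.cross(n,dirr)
for s,nm in(('w6','wrist'),('d6','side')):
  P=load(s,nm).reshape(-1,3); q=P-np.array([.4908,-.0154,.1329]); A=np.c_[q@dirr,q@lat,q@n]*1000
  for lo in range(-60,60,6):
    k=(A[:,0]>lo)&(A[:,0]<lo+6)&(abs(A[:,1])<22)&(A[:,2]>-16)&(A[:,2]<20)
    if k.sum()>3: print(s,lo,k.sum(),A[k].min(0).round(1)[1:],A[k].max(0).round(1)[1:],A[k,0].max().round(1))
  
g=np.array([.4850,-.0267,.133])
th=np.radians(-15); tz=u*np.sin(th)-np.array([0,0,1])*np.cos(th)
go(g-.12*tz,-112.4,-15); go(g,-112.4,-15)
E
```

```text
w6 -60 221 [-16.6 -12.3] [18.2 -1.2] -54.0
w6 -54 227 [-16.4 -11.8] [18.2 -1.3] -48.0
w6 -48 260 [-16.3 -15.8] [18.1 -1.4] -42.0
w6 -42 88 [-16.1 -11.7] [18.  -1.7] -36.2
w6 -36 32 [-10.2  -5.6] [15.2  5.3] -30.0
w6 -30 317 [-13.3 -15.8] [15.4  7.4] -24.0
w6 -24 130 [-13.1 -14.4] [8.9 4.9] -18.0
w6 -18 116 [ -6.8 -10.9] [ 8.9 -0.3] -12.0
w6 -12 107 [-6.6 -8.5] [ 8.9 -0.2] -6.1
w6 -6 115 [-5.6 -8.7] [ 8.9 -0.4] -0.0
w6 0 107 [-5.5 -7.5] [ 8.8 -0.5] 5.9
w6 6 113 [-5.4 -6.9] [ 8.8 -0.8] 11.9
w6 12 116 [-5.4 -8. ] [8.8 0.2] 17.9
w6 18 120 [ -5.3 -11.1] [ 9.8 -1. ] 24.0
w6 24 120 [ -6.1 -10. ] [ 9.8 -0.7] 30.0
w6 30 132 [ -6.1 -10.6] [ 9.8 -0.7] 35.9
w6 36 119 [ -5.1 -16. ] [ 9.8 -1.7] 40.8
d6 -54 4 [-16.2  -9.3] [-10.7  -3. ] -49.5
d6 -36 5 [-13.3 -10.7] [-7.6 -1.5] -30.4
d6 -30 52 [-13.  -15.8] [11.7  7. ] -24.6
d6 -24 7 [-10.7 -12.1] [-3.3 -0.9] -19.0
d6 -18 4 [ -6.6 -10.3] [-5.2 -3.3] -12.5
d6 -6 6 [ -6.2 -15.2] [ 0.3 -0.9] -0.7
d6 0 4 [ -6.4 -14.7] [-2.3 -3.3] 4.8
d6 6 5 [ -6.  -12.3] [-0.5 -0.6] 11.7
d6 12 4 [ -5.6 -13.8] [-3.4 -6.4] 16.2
d6 18 4 [ -5.7 -11.3] [-4.  -3.3] 22.8
d6 24 5 [ -6.5 -15.4] [-1.8 -5.6] 28.4
d6 30 8 [ -6.1 -14.9] [ 5.7 -0.9] 35.9
d6 36 41 [ -5.5 -15.6] [ 9.8 -1.9] 41.7
t [92.3  3.7 57.5] r [ 1.000e-01 -1.277e+01 -1.000e-02] dist 109.0 ang 63.8
t [-15.4   2.8 110.4] r [ 1.000e-01 -1.277e+01 -1.000e-02] dist 111.0 ang 63.8
```

>>> arm_command(steps=[{"translation": [70, 1, 10], "rotation": [0.1, -12.8, 0], "claw": 60}, {"translation": [92, 1, 57], "rotation": [0.1, -12.8, 0], "claw": 60}, {"translation": [92, 1, 57], "rotation": [0.1, -12.8, 0], "claw": 60}, {"translation": [92, 1, 57], "rotation": [0.1, -12.8, 0], "claw": 60}, {"translation": [92, 1, 57], "rotation": [0.1, -12.8, 0], "claw": 60}])

```text
clock: 8.2
tool_pos: [0.4772, -0.052, 0.2312]
orientation: [180.0, -5.5, -112.5]
force: [0.9, -1.3, -0.5]
opening: 0.06
gripper_force: 0.0
```

```bash
python3 - <<'E'
from h import *
o=ctrl.get_obs();print(o['tool_pos'],o['orientation'],o['joint_pos'].round(1))
u=np.array([-.385,-.923,0])
g=np.array([.4876,-.0271,.133])
th=np.radians(-15); tz=u*np.sin(th)-np.array([0,0,1])*np.cos(th)
go(g-.12*tz,-112.4,-15)
E
```

```text
[ 0.47720392 -0.05195488  0.23118008] [ 179.98894136   -5.51008843 -112.48160681] [ 20.7   2.9 -23.3   4.3 -67.6 -45. ]
t [-0.9 -0.   0.5] r [ 0.   -4.1  -0.02] dist 1.0 ang 20.5
```

>>> arm_command(steps=[{"translation": [-1, 0, 0], "rotation": [0, -4.1, 0], "claw": 60}, {"translation": [-1, 0, 0], "rotation": [0, -4.1, 0], "claw": 60}, {"translation": [-1, 0, 0], "rotation": [0, -4.1, 0], "claw": 60}, {"translation": [-1, 0, 0], "rotation": [0, -4.1, 0], "claw": 60}])

```text
clock: 8.6
tool_pos: [0.4772, -0.052, 0.2306]
orientation: [179.9, 14.8, -112.8]
force: [0.7, -0.1, -0.0]
opening: 0.0603
gripper_force: 0.0
```

```bash
python3 - <<'E'
from h import *
p,d,o=snap('wrist','w7');print(o['tool_pos'],o['orientation'])
u=np.array([-.385,-.923,0]);n=(np.array([0,0,1])-u)/2**.5
dirr=(u+[0,0,1])/2**.5; lat=np.cross(n,dirr)
P=load('w7','wrist').reshape(-1,3); q=P-np.array([.4908,-.0154,.1329]); A=np.c_[q@dirr,q@lat,q@n]*1000
for lo in range(-36,60,6):
    k=(A[:,0]>lo)&(A[:,0]<lo+6)&(abs(A[:,1])<22)&(A[:,2]>-16)&(A[:,2]<20)
    if k.sum()>3: print(lo,k.sum(),A[k].min(0).round(1)[1:],A[k].max(0).round(1)[1:],A[k,0].max().round(1))
go(np.array([.4876,-.0271,.133]),-112.4,-15,o)
E
```

```text
[ 0.47718885 -0.05204888  0.23058029] [ 179.86237197   14.76694936 -112.75675973]
-30 164 [-13.  -15.5] [16.   6.3] -24.0
-24 215 [-12.9 -15.9] [15.9  6.2] -18.3
-18 16 [-5.7 -5.9] [ 7.8 -1. ] -12.3
-12 18 [-6.5 -8.5] [ 8.5 -1. ] -6.3
-6 21 [-6.3 -8.3] [ 7.6 -1.1] -0.9
0 24 [-6.2 -8.5] [ 8.4 -1.3] 5.7
6 22 [-6.1 -8.6] [ 8.1 -1.5] 11.8
12 26 [-5.9 -8.5] [ 8.9 -1.7] 17.7
18 22 [-4.9 -5.7] [ 8.8 -1.6] 23.6
24 16 [-4.8 -5.5] [ 8.5 -1.9] 29.2
30 52 [ -6.2 -10.2] [10.  -1.3] 35.8
36 281 [ -5.3 -15.8] [ 9.8 -1.9] 42.0
42 18 [ -4.4 -15.5] [ 9.  -2.5] 42.8
t [ -1.3  -0.2 120.2] r [ 0.01 -0.05 -0.07] dist 120.0 ang 0.4
```

>>> arm_command(steps=[{"translation": [-1, 0, 50], "rotation": [0, 0, 0], "claw": 60}, {"translation": [-1, 0, 90], "rotation": [0, 0, 0], "claw": 50}, {"translation": [-1, 0, 110], "rotation": [0, 0, 0], "claw": 40}, {"translation": [-1, 0, 119], "rotation": [0, 0, 0], "claw": 40}, {"translation": [-1, 0, 120], "rotation": [0, 0, 0], "claw": 30}])

```text
clock: 9.15
tool_pos: [0.4896, -0.0205, 0.1139]
orientation: [179.8, 14.5, -112.4]
force: [0.3, 0.4, 0.8]
opening: 0.0366
gripper_force: 0.0
```

>>> arm_command(steps=[{"translation": [0, 0, 0], "rotation": [0, 0, 0], "claw": 20}, {"translation": [0, 0, 0], "rotation": [0, 0, 0], "claw": 10}, {"translation": [0, 0, 0], "rotation": [0, 0, 0], "claw": 0}, {"translation": [0, 0, 0], "rotation": [0, 0, 0], "claw": 0}, {"translation": [0, 0, 0], "rotation": [0, 0, 0], "claw": 0}])

```text
clock: 9.65
tool_pos: [0.4904, -0.0209, 0.1162]
orientation: [179.9, 14.7, -112.4]
force: [-3.5, 1.6, 5.8]
opening: 0.0149
gripper_force: 30.0
```

>>> arm_command(steps=[{"translation": [0, 0, 0], "rotation": [0, 0, 0], "claw": 0}, {"translation": [0, 0, 0], "rotation": [0, 0, 0], "claw": 0}])

```text
clock: 9.85
tool_pos: [0.4905, -0.0209, 0.1162]
orientation: [179.9, 14.7, -112.4]
force: [-3.3, 1.6, 6.4]
opening: 0.015
gripper_force: 30.0
```

>>> arm_command(steps=[{"translation": [-9, 0, -5], "rotation": [0, 0, 0], "claw": 0}, {"translation": [-30, 0, -17], "rotation": [0, 0, 0], "claw": 0}, {"translation": [-52, 0, -50], "rotation": [0, 0, 0], "claw": 0}, {"translation": [-60, 0, -100], "rotation": [0, 0, 0], "claw": 0}, {"translation": [-70, 0, -150], "rotation": [0, 0, 0], "claw": 0}])

```text
clock: 10.35
tool_pos: [0.5017, 0.0067, 0.2784]
orientation: [179.9, 14.6, -112.4]
force: [1.5, 0.3, -1.1]
opening: 0.0156
gripper_force: 30.0
```

```bash
python3 - <<'E'
from h import *
o=ctrl.get_obs();print(o['tool_pos'],o['orientation'],o['force'],o['opening'])
go([.5085,.198,.325],-112.4,30,o)
E
```

```text
[0.50172541 0.00666074 0.2784446 ] [ 179.91041719   14.64372634 -112.43349818] [ 1.50904808  0.33412142 -1.12022105] 0.015618969461437423
t [-172.    66.7   13.9] r [0.02 8.93 0.  ] dist 185.0 ang 44.6
```

>>> arm_command(steps=[{"translation": [-172, 67, 14], "rotation": [0, 8.93, 0], "claw": 0}, {"translation": [-172, 67, 14], "rotation": [0, 8.93, 0], "claw": 0}, {"translation": [-172, 67, 14], "rotation": [0, 8.93, 0], "claw": 0}, {"translation": [-172, 67, 14], "rotation": [0, 8.93, 0], "claw": 0}, {"translation": [-172, 67, 14], "rotation": [0, 8.93, 0], "claw": 0}])

```text
clock: 10.85
tool_pos: [0.5058, 0.1949, 0.3084]
orientation: [-179.9, -26.3, -112.2]
force: [0.8, -1.0, -2.4]
opening: 0.0153
gripper_force: 30.0
```

>>> arm_command(steps=[{"translation": [0, 0, 0], "rotation": [0, 0.35, 0], "claw": 0}, {"translation": [0, 0, 0], "rotation": [0, 0.35, 0], "claw": 0}])

```text
clock: 11.05
tool_pos: [0.505, 0.1905, 0.3044]
orientation: [179.8, -28.2, -112.2]
force: [-0.6, -0.7, -0.4]
opening: 0.0154
gripper_force: 30.0
```

```bash
cat > v.py <<'E'
from h import *
import sys
k=sys.argv[1]
snap('scene','s'+k); p,d,o=snap('side','d'+k); print(o['tool_pos'],o['orientation'],o['force'])
T=R.from_euler('xyz',o['orientation'],degrees=True).as_matrix(); g=np.array(o['tool_pos'])-.019*T[:,2]; print('grasp',g.round(4))
for s,nm in(('s'+k,'scene'),('d'+k,'side')):
  P=load(s,nm).reshape(-1,3); f,c=K(nm); M=R.from_rotvec(np.ravel(c['rvec'])).as_matrix(); cam=-M.T@np.ravel(c['tvec'])
  C=[]
  h=np.hypot(P[:,0]-g[0],P[:,1]-g[1])
  for dz in(-.06,-.075,-.09,-.105,-.12,-.13):
    z=g[2]+dz; j=(h<.03)&(abs(P[:,2]-z)<.0075)
    if j.sum()>4:
      X=P[j,:2]; v=X.mean(0)-cam[:2]; v/=np.linalg.norm(v); w=np.array([-v[1],v[0]])
      lo,hi=(X@w).min(),(X@w).max(); ctr=w*(lo+hi)/2+v*((X@v).min()+.006)
      C.append([*ctr,z]); print(nm,round(z,3),j.sum(),ctr.round(4),'width',round(hi-lo,4))
  C=np.array(C)
  if len(C)>2: print('slope dx/dz,dy/dz',np.polyfit(C[:,2],C[:,0],1)[0].round(3),np.polyfit(C[:,2],C[:,1],1)[0].round(3))
  j=(h<.05)&(P[:,2]<g[2]-.1); 
  # rim
  j=(np.hypot(P[:,0]-.509,P[:,1]-.198)<.022)&(P[:,2]>.134)&(P[:,2]<.145)
  if j.sum()>5: print(nm,'rim',j.sum(),cv2.minEnclosingCircle((P[j][:,:2]*1000).astype(np.float32)))
a=cv2.imread(f'pics/d{k}.png')[60:210,140:290]; b=cv2.imread(f'pics/s{k}.png')[120:280,240:400]
cv2.imwrite(f'pics/v{k}.png',np.hstack([cv2.resize(a,(390,390),interpolation=2),cv2.resize(b,(390,390),interpolation=2)]))
E
python3 v.py 8
```

```text
[0.50512873 0.18953177 0.30581416] [ 179.83182119  -28.00324003 -112.34199087] [ 0.25583897 -0.28830627 -0.72242429]
grasp [0.5086 0.1978 0.3226]
scene 0.263 46 [0.5083 0.2014] width 0.0119
scene 0.248 41 [0.5075 0.2016] width 0.011
scene 0.233 43 [0.5082 0.2023] width 0.0118
scene 0.218 41 [0.5082 0.2033] width 0.0117
scene 0.203 37 [0.5076 0.204 ] width 0.0107
scene 0.193 34 [0.5081 0.204 ] width 0.0119
slope dx/dz,dy/dz 0.001 -0.043
scene rim 90 ((506.7554931640625, 197.85984802246094), 16.641983032226562)
side 0.263 28 [0.5084 0.1982] width 0.0107
side 0.248 31 [0.5081 0.1984] width 0.0116
side 0.233 28 [0.5087 0.1996] width 0.0114
side 0.218 26 [0.5089 0.2006] width 0.0115
side 0.203 27 [0.5091 0.202 ] width 0.0112
side 0.193 23 [0.5095 0.2022] width 0.0117
slope dx/dz,dy/dz -0.017 -0.064
side rim 61 ((509.3833923339844, 197.9644775390625), 16.872154235839844)
```

View pics/v8.png

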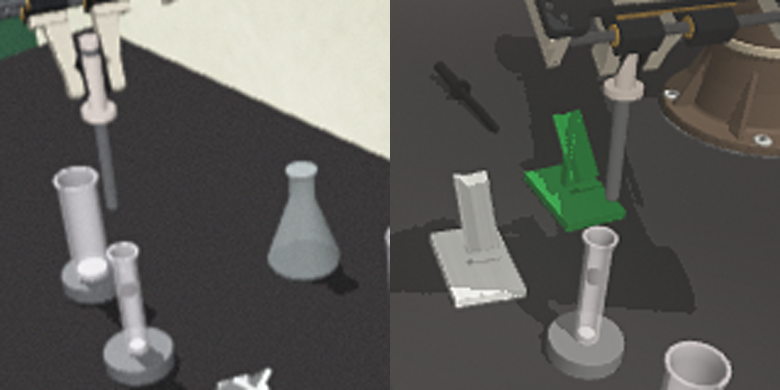

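The left panel (side) shows the electrode nearly upright, collar (98,108), tip (110,207), above the vial rim (125,252). The right panel (scene) shows the tip at (614,197) and the vial rim at (600,238). The numbers give a lean of about 3°, which I'll correct now.

>>> arm_command(steps=[{"translation": [0, 0, 0], "rotation": [0, 0.6, 0], "claw": 0}, {"translation": [0, 0, 0], "rotation": [0, 0.6, 0], "claw": 0}, {"translation": [0, 0, 0], "rotation": [0, 0.6, 0], "claw": 0}])

```text
clock: 11.45
tool_pos: [0.5051, 0.1882, 0.3076]
orientation: [179.9, -30.8, -112.5]
force: [-1.3, -0.3, -0.4]
opening: 0.0152
gripper_force: 30.0
```

```bash
python3 v.py 9; python3 v.py 9b
```

```text
[0.50509664 0.18822347 0.30768462] [ 179.90253886  -30.80215878 -112.4658793 ] [-0.55303513  1.0225589   0.05567604]
grasp [0.5088 0.1972 0.324 ]
scene 0.264 47 [0.507  0.1966] width 0.0119
scene 0.249 40 [0.507  0.1968] width 0.0118
scene 0.234 39 [0.5076 0.1975] width 0.0117
scene 0.219 41 [0.5068 0.197 ] width 0.0116
scene 0.204 36 [0.5076 0.1981] width 0.0111
scene 0.194 30 [0.5077 0.198 ] width 0.0114
slope dx/dz,dy/dz -0.009 -0.021
scene rim 94 ((507.6427001953125, 198.38201904296875), 15.738039016723633)
side 0.264 32 [0.507  0.1939] width 0.0114
side 0.249 29 [0.5067 0.194 ] width 0.0116
side 0.234 29 [0.5069 0.1943] width 0.0117
side 0.219 31 [0.5079 0.1961] width 0.0115
side 0.204 29 [0.5067 0.1947] width 0.0111
side 0.194 22 [0.5068 0.1946] width 0.0113
slope dx/dz,dy/dz -0.001 -0.015
side rim 68 ((510.10693359375, 196.82070922851562), 16.47248077392578)
[0.50504767 0.18847988 0.30755316] [ 179.89625093  -30.85179203 -112.43790337] [ 0.69036927 -0.08030904 -0.35899656]
grasp [0.5088 0.1975 0.3239]
scene 0.264 45 [0.508  0.1976] width 0.0116
scene 0.249 41 [0.5075 0.1974] width 0.0115
scene 0.234 42 [0.5071 0.1972] width 0.012
scene 0.219 38 [0.5067 0.1971] width 0.0119
scene 0.204 39 [0.5069 0.1974] width 0.0114
scene 0.194 29 [0.507  0.1976] width 0.0117
slope dx/dz,dy/dz 0.015 0.001
scene rim 92 ((507.10040283203125, 199.0251007080078), 15.884498596191406)
side 0.264 33 [0.5069 0.1945] width 0.0115
side 0.249 31 [0.5076 0.1955] width 0.0116
side 0.234 28 [0.5071 0.195 ] width 0.0113
side 0.219 27 [0.5074 0.1958] width 0.011
side 0.204 30 [0.5074 0.1957] width 0.0119
side 0.194 22 [0.5061 0.194 ] width 0.0116
slope dx/dz,dy/dz 0.007 0.001
side rim 62 ((509.06890869140625, 197.3577423095703), 16.1037654876709)
```

>>> arm_command(steps=[{"translation": [-1.7, -0.6, -1], "rotation": [0, 0, 0], "claw": 0}, {"translation": [-12, -0.6, 16.2], "rotation": [0, 0, 0], "claw": 0}, {"translation": [-22.2, -0.6, 33.4], "rotation": [0, 0, 0], "claw": 0}, {"translation": [-27.4, -0.6, 42], "rotation": [0, 0, 0], "claw": 0}, {"translation": [-32.5, -0.6, 50.5], "rotation": [0, 0, 0], "claw": 0}])

```text
clock: 12.15
tool_pos: [0.5063, 0.1907, 0.2462]
orientation: [179.9, -31.0, -112.4]
force: [-0.3, 0.2, -0.8]
opening: 0.0155
gripper_force: 30.0
```

```bash
python3 v.py 10 | egrep -v 'rim'
```

```text
[0.50574588 0.19049074 0.24474526] [ 179.78342983  -31.11032491 -112.33436305] [-1.17723488 -0.27072485 -3.4341352 ]
grasp [0.5095 0.1995 0.261 ]
scene 0.201 35 [0.5081 0.1992] width 0.0111
scene 0.186 37 [0.5082 0.1993] width 0.0117
scene 0.171 35 [0.5083 0.1996] width 0.0116
scene 0.156 34 [0.507  0.1986] width 0.0118
scene 0.141 103 [0.5148 0.2042] width 0.0295
scene 0.131 84 [0.515  0.2025] width 0.0265
slope dx/dz,dy/dz -0.105 -0.06
side 0.201 25 [0.5079 0.1968] width 0.0108
side 0.186 27 [0.5077 0.1969] width 0.0113
side 0.171 27 [0.5079 0.1974] width 0.0118
side 0.156 25 [0.5072 0.1965] width 0.0115
side 0.141 74 [0.5037 0.1897] width 0.0281
side 0.131 63 [0.5036 0.1897] width 0.0249
slope dx/dz,dy/dz 0.068 0.115
```

>>> arm_command(steps=[{"translation": [-1.5, 0, 2.6], "rotation": [0, 0, 0], "claw": 0}, {"translation": [-3.1, 0, 5.1], "rotation": [0, 0, 0], "claw": 0}, {"translation": [-4.6, 0, 7.7], "rotation": [0, 0, 0], "claw": 0}, {"translation": [-6.2, 0, 10.3], "rotation": [0, 0, 0], "claw": 0}])

```text
clock: 12.65
tool_pos: [0.5062, 0.1907, 0.2346]
orientation: [179.9, -31.0, -112.4]
force: [-0.3, 0.4, 0.7]
opening: 0.0153
gripper_force: 30.0
```

>>> arm_command(steps=[{"translation": [-1.5, 0, 2.6], "rotation": [0, 0, 0], "claw": 0}, {"translation": [-3.1, 0, 5.1], "rotation": [0, 0, 0], "claw": 0}, {"translation": [-4.1, 0, 6.9], "rotation": [0, 0, 0], "claw": 0}])

```text
clock: 12.95
tool_pos: [0.506, 0.1906, 0.2262]
orientation: [179.8, -31.0, -112.4]
force: [-0.4, 0.5, 0.3]
opening: 0.015
gripper_force: 30.0
```

>>> arm_command(steps=[{"translation": [-1.5, 0, 2.6], "rotation": [0, 0, 0], "claw": 0}, {"translation": [-3.1, 0, 5.1], "rotation": [0, 0, 0], "claw": 0}, {"translation": [-4.6, 0, 7.7], "rotation": [0, 0, 0], "claw": 0}, {"translation": [-6.2, 0, 10.3], "rotation": [0, 0, 0], "claw": 0}])

```text
clock: 13.35
tool_pos: [0.5062, 0.1906, 0.2148]
orientation: [179.9, -31.0, -112.4]
force: [1.0, -0.0, 2.9]
opening: 0.0154
gripper_force: 30.0
```

>>> arm_command(steps=[{"translation": [-1.5, 0, 2.6], "rotation": [0, 0, 0], "claw": 0}, {"translation": [-3.1, 0, 5.1], "rotation": [0, 0, 0], "claw": 0}, {"translation": [-4.6, 0, 7.7], "rotation": [0, 0, 0], "claw": 0}, {"translation": [-6.2, 0, 10.3], "rotation": [0, 0, 0], "claw": 0}])

```text
clock: 13.75
tool_pos: [0.5061, 0.1906, 0.2023]
orientation: [179.9, -31.0, -112.4]
force: [-0.6, 0.0, 3.6]
opening: 0.0155
gripper_force: 30.0
```

Pushing the cushion at about 4 N with almost no side force.

>>> arm_command(steps=[{"translation": [-1.5, 0, 2.6], "rotation": [0, 0, 0], "claw": 0}, {"translation": [-3.1, 0, 5.1], "rotation": [0, 0, 0], "claw": 0}, {"translation": [-4.6, 0, 7.7], "rotation": [0, 0, 0], "claw": 0}, {"translation": [-6.2, 0, 10.3], "rotation": [0, 0, 0], "claw": 0}, {"translation": [-7.7, 0, 12.9], "rotation": [0, 0, 0], "claw": 0}])

```text
clock: 14.25
tool_pos: [0.506, 0.1906, 0.1872]
orientation: [179.9, -31.0, -112.4]
force: [-0.5, 0.2, 2.2]
opening: 0.0151
gripper_force: 30.0
```

>>> arm_command(steps=[{"translation": [-1.5, 0, 2.6], "rotation": [0, 0, 0], "claw": 0}, {"translation": [-3.1, 0, 5.1], "rotation": [0, 0, 0], "claw": 0}, {"translation": [-4.6, 0, 7.7], "rotation": [0, 0, 0], "claw": 0}, {"translation": [-6.2, 0, 10.3], "rotation": [0, 0, 0], "claw": 0}])

```text
clock: 14.65
tool_pos: [0.5059, 0.1906, 0.1752]
orientation: [179.9, -31.0, -112.4]
force: [0.4, 0.3, 3.2]
opening: 0.0149
gripper_force: 30.0
```

```bash
python3 - <<'E'
from h import *
snap('scene','s11');p,d,o=snap('side','d11')
T=R.from_euler('xyz',o['orientation'],degrees=True).as_matrix(); g=np.array(o['tool_pos'])-.019*T[:,2]; print(o['tool_pos'],o['force'],'grasp',g.round(4))
for s,nm in(('s11','scene'),('d11','side')):
  P=load(s,nm).reshape(-1,3); h=np.hypot(P[:,0]-g[0],P[:,1]-g[1])
  for z in np.arange(.128,.19,.004):
    j=(h<.022)&(P[:,2]>=z)&(P[:,2]<z+.004)
    if j.sum(): print(nm,z.round(3),j.sum(),'hmax',h[j].max().round(4))
E
```

```text
[0.50576977 0.19051785 0.17470989] [ 0.19832516 -0.95084694  1.25990994] grasp [0.5096 0.1996 0.191 ]
scene 0.128 15 hmax 0.0133
scene 0.132 28 hmax 0.0133
scene 0.136 42 hmax 0.0179
scene 0.14 24 hmax 0.0153
scene 0.144 3 hmax 0.0043
scene 0.152 17 hmax 0.0153
scene 0.156 67 hmax 0.0164
scene 0.16 16 hmax 0.0145
scene 0.164 6 hmax 0.0079
scene 0.168 4 hmax 0.0072
scene 0.172 2 hmax 0.0213
scene 0.176 5 hmax 0.0218
scene 0.18 1 hmax 0.0206
scene 0.188 2 hmax 0.0219
side 0.128 14 hmax 0.0155
side 0.132 18 hmax 0.0178
side 0.136 37 hmax 0.0187
side 0.14 11 hmax 0.0181
side 0.144 3 hmax 0.0088
side 0.148 2 hmax 0.0148
side 0.152 16 hmax 0.0189
side 0.156 46 hmax 0.018
side 0.16 11 hmax 0.0182
side 0.164 9 hmax 0.0094
side 0.168 7 hmax 0.0111
side 0.172 12 hmax 0.0213
side 0.176 9 hmax 0.0166
side 0.18 24 hmax 0.0215
side 0.184 30 hmax 0.0214
side 0.188 23 hmax 0.0214
```

>>> arm_command(steps=[{"translation": [-1.5, 0, 2.6], "rotation": [0, 0, 0], "claw": 0}, {"translation": [-3.1, 0, 5.1], "rotation": [0, 0, 0], "claw": 0}, {"translation": [-4.6, 0, 7.7], "rotation": [0, 0, 0], "claw": 0}, {"translation": [-4.9, 0, 8.2], "rotation": [0, 0, 0], "claw": 0}])

```text
clock: 15.15
tool_pos: [0.5058, 0.1905, 0.1655]
orientation: [179.8, -31.0, -112.4]
force: [-0.0, -1.3, 3.4]
opening: 0.0152
gripper_force: 30.0
```

>>> arm_command(steps=[{"translation": [-0.26, 0, 0.43], "rotation": [0, 0, 0], "claw": 0}, {"translation": [-0.5, 0, 0.86], "rotation": [0, 0, 0], "claw": 0}])

```text
clock: 15.35
tool_pos: [0.5059, 0.1906, 0.1649]
orientation: [179.9, -31.0, -112.4]
force: [0.1, 1.3, 3.3]
opening: 0.0152
gripper_force: 30.0
```

>>> arm_command(steps=[{"translation": [-0.26, 0, 0.43], "rotation": [0, 0, 0], "claw": 0}, {"translation": [-0.5, 0, 0.86], "rotation": [0, 0, 0], "claw": 0}])

```text
clock: 15.55
tool_pos: [0.5059, 0.1906, 0.1639]
orientation: [179.9, -31.0, -112.4]
force: [0.3, 0.3, 2.9]
opening: 0.0151
gripper_force: 30.0
```

>>> arm_command(steps=[{"translation": [-0.26, 0, 0.43], "rotation": [0, 0, 0], "claw": 0}, {"translation": [-0.5, 0, 0.86], "rotation": [0, 0, 0], "claw": 0}])

```text
clock: 15.75
tool_pos: [0.5059, 0.1906, 0.1629]
orientation: [179.9, -31.0, -112.4]
force: [-0.2, -0.0, 2.0]
opening: 0.0152
gripper_force: 30.0
```

>>> arm_command(steps=[{"translation": [-0.15, 0, 0.26], "rotation": [0, 0, 0], "claw": 0}, {"translation": [-0.3, 0, 0.5], "rotation": [0, 0, 0], "claw": 0}])

```text
clock: 15.95
tool_pos: [0.5059, 0.1906, 0.1623]
orientation: [179.8, -31.0, -112.4]
force: [0.5, -0.1, 3.1]
opening: 0.0154
gripper_force: 30.0
```

>>> arm_command(steps=[{"translation": [-0.15, 0, 0.26], "rotation": [0, 0, 0], "claw": 0}, {"translation": [-0.3, 0, 0.5], "rotation": [0, 0, 0], "claw": 0}])

```text
clock: 16.15
tool_pos: [0.5059, 0.1905, 0.1621]
orientation: [179.9, -31.0, -112.4]
force: [-0.7, 1.0, 6.6]
opening: 0.0152
gripper_force: 30.0
```

Force is rising, so the collar should be meeting the rim. One more small step.

>>> arm_command(steps=[{"translation": [-0.15, 0, 0.26], "rotation": [0, 0, 0], "claw": 0}, {"translation": [-0.15, 0, 0.26], "rotation": [0, 0, 0], "claw": 0}])

```text
clock: 16.35
tool_pos: [0.5059, 0.1906, 0.1621]
orientation: [179.9, -31.0, -112.4]
force: [-1.7, 0.9, 8.1]
opening: 0.0152
gripper_force: 30.0
```

```bash
python3 - <<'E'
from h import *
o=ctrl.get_obs(); print(o['force'],o['tool_pos'])
snap('scene','s12');snap('side','d12')
a=cv2.imread('pics/d12.png')[125:215,145:235]; b=cv2.imread('pics/s12.png')[175:275,270:370]
cv2.imwrite('pics/v12.png',np.hstack([cv2.resize(a,(390,390),interpolation=2),cv2.resize(b,(390,390),interpolation=2)]))
E
```

```text
[-1.67444564  0.88342182  8.05897494] [0.50594392 0.19056904 0.16210237]
```

View pics/v12.png

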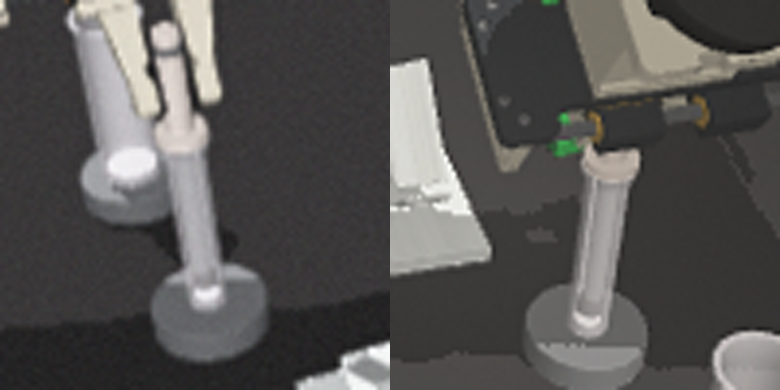

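Left panel: the collar (182,130) sits on the vial rim, and the cushion is at the bottom (207,297). Right panel: the collar (610,165) is on the rim. I'll add one small press, then release.

>>> arm_command(steps=[{"translation": [-0.2, 0, 0.35], "rotation": [0, 0, 0], "claw": 0}, {"translation": [-0.2, 0, 0.35], "rotation": [0, 0, 0], "claw": 0}])

```text
clock: 16.65
tool_pos: [0.5059, 0.1906, 0.1621]
orientation: [179.9, -31.0, -112.4]
force: [-1.0, 1.2, 9.2]
opening: 0.0152
gripper_force: 30.0
```

>>> arm_command(steps=[{"translation": [0, 0, 0], "rotation": [0, 0, 0], "claw": 22}, {"translation": [0, 0, 0], "rotation": [0, 0, 0], "claw": 30}, {"translation": [0, 0, 0], "rotation": [0, 0, 0], "claw": 45}, {"translation": [0, 0, 0], "rotation": [0, 0, 0], "claw": 45}, {"translation": [0, 0, 0], "rotation": [0, 0, 0], "claw": 45}])

```text
clock: 17.15
tool_pos: [0.5058, 0.1905, 0.1608]
orientation: [179.8, -31.0, -112.4]
force: [0.6, -0.2, 0.0]
opening: 0.0434
gripper_force: 0.0
```

>>> arm_command(steps=[{"translation": [0, 0, -15], "rotation": [0, 0, 0], "claw": 45}, {"translation": [0, 0, -40], "rotation": [0, 0, 0], "claw": 45}, {"translation": [0, 0, -80], "rotation": [0, 0, 0], "claw": 45}, {"translation": [0, 0, -120], "rotation": [0, 0, 0], "claw": 45}, {"translation": [0, 0, -150], "rotation": [0, 0, 0], "claw": 45}])

```text
clock: 17.65
tool_pos: [0.5362, 0.2629, 0.2917]
orientation: [179.9, -30.9, -112.4]
force: [1.3, -0.1, 0.4]
opening: 0.0451
gripper_force: 0.0
```

```bash
python3 - <<'E'
from h import *
snap('scene','s13');p,d,o=snap('side','d13'); print(o['force'],o['tool_pos'],o['clock'])
S=load('s13','scene');D=load('d13','side')
for nm,P in(('scene',S),('side',D)):
  P=P.reshape(-1,3);h=np.hypot(P[:,0]-.5085,P[:,1]-.1977);j=(h<.03)&(P[:,2]>.12)&(P[:,2]<.25)
  print(nm,'top z',P[j,2].max().round(4)); k=j&(P[:,2]>.195);print('head end',P[k].mean(0).round(4)); k=j&(h>.011)&(P[:,2]>.141); print('collar',P[k,2].min().round(4),P[k,2].max().round(4),k.sum())
a=cv2.resize(cv2.imread('pics/d13.png')[115:215,135:235],(390,390),interpolation=2); b=cv2.resize(cv2.imread('pics/s13.png'),(400,300)); b=np.vstack([b,np.zeros((90,400,3),np.uint8)])
cv2.imwrite('pics/v13.png',np.hstack([a,b]))
E
```

```text
[1.06122702 1.36072712 3.76953116] [0.5379699  0.26481716 0.29500796] 17.7
scene top z 0.2125
head end [0.5103 0.1992 0.2056]
collar 0.1412 0.1481 59
side top z 0.2123
head end [0.5079 0.1935 0.2053]
collar 0.141 0.1787 42
```

View pics/v13.png

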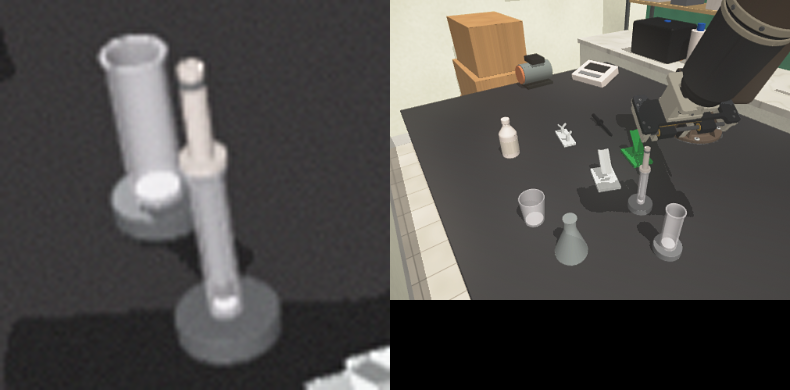

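The left panel shows the collar (203,160) flat on the vial rim, with the head upright and the gripper clear. The right panel shows the bottle, beaker and flask in place. The head top reads 0.212 m against 0.211 expected. I'm handing the job in.

```bash
python3 -c "
from plant import ctrl
print(ctrl.close_job())"
```

```text
the job is handed in; nothing more can be done
None
```

The electrode rested in the groove, was released and taken again by the head. It now stands upright in the narrow vial with its collar on the rim, and the bottle, beaker and flask were not disturbed; the job was handed in at about 18 s, and no verdict came back.

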